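Uncover the soaking pot and put the dressing stone in its case

TASK

Get the edger's dressing stone ready for soaking: lift the lid off the steel pot, lay it knob up and wholly on the round rubber mat without dropping it, then take the grey stone from its leaning stand and slide it upright, fully home, into the close-fitting case inside the pot. The stone is brittle and the case seldom stands in the middle of the pot, so feel for the opening and do not force it. Leave the small jar, the blocking cup and the screwdriver where they are.

Things in the scene. Friction and masses are not known exactly. Their poses are not given: they have to be found in the camera images.
- pot: Fixed round stainless pot, 124 mm outside diameter, 4 mm wall, 90 mm tall. Origin: centre of its underside, z up. Wire loop handles stand out 19 mm on its +y and -y sides, 66 mm up. Inside, an upright open-topped grey plastic case for the stone rides on a stiff rail along the pot's x (18 N to shift it); see pot_rim.
- pot_rim (a point): Centre of the pot's mouth, axes as the pot's. The case is square to the pot: opening 17 mm along x, 28 mm along y, walls 4 mm, mouth 14 mm and inner floor 72 mm below this point, so the stone sinks 58 mm into it. It is centred in y but stands anywhere within 18 mm of the middle along x; where is not reported: look or feel for it.
- lid: Loose round steel lid on the pot, 0.25 kg. Origin: centre of its underside, z up. A 108 mm wide spigot (z 0 to 8 mm) hangs in the pot; above it a 132 mm wide plate (z 8 to 12 mm); then a black knob on the axis: neck 16 mm wide up to z 20 mm, grip 28 mm wide from z 20 to 44 mm.
- mat: Fixed round rubber mat, 180 mm across, 3 mm thick. Origin: centre of its underside.
- stand: Fixed white easel holding the stone; base 120 x 70 x 8 mm, origin centre of its underside. Its plate, 50 mm wide, leans 0.52 rad from vertical to its own -x and backs the stone's lower 72 mm; cheeks 30 mm high flank its foot, which rests 30 mm to +x of the origin, 27 mm up. The stone's top 58 mm stand free; it lifts out along its axis.
- stone: Grey rectangular dressing stone (a brittle stick), 14 mm (x) by 24 mm (y) by 130 mm (z), 0.1 kg, both ends alike. Origin: centre of its lower end as it stands in the stand, z along its length towards the free upper end.
- stone_mid (a point): Middle of the stone, 65 mm from either end; axes as the stone's.
- jar: Bystander, to be left alone: small closed jar, 32 mm across, 55 mm tall; origin at the centre of its underside.
- block_cup: Bystander, to be left alone: black stepped lens-blocking cup, 30 mm across, 24 mm tall; origin at the centre of its underside.
- screwdriver: Bystander, to be left alone: screwdriver lying flat, 160 mm long; origin at its middle.

How it is judged:
On the way:
1. the lid lies flat, knob up, on the mat and is let go (horizontal distance between lid and mat below 0.032 m and z of lid in the frame of mat below 0.008 m and angle between lid's own z axis and vertical below 0.08 rad and linear speed of lid below 0.02 m/s and contact force between the fingers and lid below 0.1 N and contact force between lid and mat above 0.5 N), for 0.2 s.
At the end, for the whole second after the job is handed in: The lid rests flat (0.08 rad), knob up, its centre within 32 mm of the mat's; the stone rests in the case in the pot, its foot within about 4 mm of the case's floor, within 0.08 rad of upright (either end down) (horizontal distance between lid and mat below 0.032 m and z of lid in the frame of mat below 0.008 m and angle between lid's own z axis and vertical below 0.08 rad and linear speed of each of lid, stone below 0.02 m/s and z of stone_mid in the frame of pot between 0.0795 and 0.087 m and horizontal distance between stone_mid and pot below 0.03 m and angle between the z axis of stone and the z axis of pot, either way round below 0.08 rad and angle between the x axis of stone and the x axis of pot, either way round below 0.2 rad and angular speed of stone below 0.2 rad/s); the robot touches nothing.
It fails at once if the lid is dropped on the mat or the table (moving faster than 0.5 m/s within 10 mm of it) (height (world z) of lid below 0.012 m and linear speed of lid above 0.5 m/s).
It fails at once if the stone is forced: pressed on the pot or its case with more than 45 N (contact force between stone and pot above 45 N).
It fails at once if the jar, the blocking cup or the screwdriver is moved more than 25 mm (distance of any of jar, block_cup, screwdriver from where it was at the start of the episode above 0.025 m).
It also fails if it takes over 72 s, if anything falls off the work surface, if the arm or the gripper's body presses on something with over 40 N, if the wrist force passes 120 N, or if a joint passes its speed limit or range.

ROBOT

A 6-joint arm with a two-finger parallel gripper is mounted at the origin on the work surface. World frame = base frame: x ahead of the robot, y to its left, z up, the work surface at z = 0. Lengths are in m, angles in rad, forces in N, time in s.
With the tool pointing down it reaches from about 0.3 to 0.85 m from the base axis. Payload 4.2 kg.
Tool frame: the origin (TCP) lies where the fingers leave the gripper's body, on its centre line; the fingertips stand 78 mm ahead of it and the grasp point (between the pads) lies 60 mm ahead of it; z points along the fingers, x is the direction in which the jaws open and shut, and the axes are right-handed (so a half turn about z gives the same grasp; the last joint's range is limited). The gripper opens to 91 mm and grips with 3 to 60 N. Pads are 32 mm wide; open, the fingers measure 118 mm over their backs; the gripper's body (76 mm by 178 mm) begins 60 mm behind the grasp point.
Start: joints at [1.149, 0.32, 1.565, -0, 1.257, -0.02], TCP at [0.225, 0.529, 0.292] pointing down, gripper open.
Joint ranges: [-3.11, 3.11], [-0.84, 2.01], [0.21, 2.61], [-1.34, 4.49], [0.05, 2.63], [-2.56, 2.56]. Speed limits (rad/s): [2.57, 2.57, 3.14, 3.14, 3.14, 3.14].

INTERFACE

Orientations are given as a unit quaternion [x, y, z, w].
In Python, from cell import robot gives the robot as it stands. The module is installed in compiled form; this text tells all that it offers.
- The arm moves only by the tool send_rows, never from a script. Its argument "increments" is a list of rows, each an object of numbers: "x", "y", "z": the shift along the tool's x, y, z in mm; "ax", "ay", "az": the turn, a rotation vector about the tool's x, y, z in degrees; "fingers": the opening in per cent of the stroke, from 0 (shut) to 100 (fully open). In form: [{"x": .., "y": .., "z": .., "ax": .., "ay": .., "az": .., "fingers": ..}, ...]. A call has 1 to 5 rows; each row is the pose to reach, as a shift and turn from the pose commanded when the call began, along the tool's axes at that moment; what a row does not reach only later rows make up. A row lasts 1/12 s, in which the tool goes at most 41.7 mm and 7.16 degrees, less where a joint would pass 70% of its speed; a pose out of reach is approached as far as the arm can. A call with a gripper value outside its range is refused whole. The fingers move at their own pace and stop on an object; "newtons" is the grip in N (left out, the last holds). Time passes only in rows, so rows that repeat a pose let the fingers close. It gives the time, the measured TCP pose, the force and the opening at its end, in the units of the state.
- robot.get_state(): the state, without advancing time (a new reading comes with each control period).
- robot.read_camera(name): name is "scene" or "side" or "wrist"; returns a dict with "color" (480x640x3 uint8, red, green, blue), "mtx" (3x3 intrinsics, pixels), "R" (3x3) and "t" (3): a world point X has camera coordinates R X + t; the wrist camera has in their place "mount" (4x4, takes a point from camera to tool coordinates, whose origin is the TCP and whose axes are the tool frame's). Camera axes: x right, y down, z forward; pixel columns grow to the right and rows downward; lengths in m; the calibration is good to about 2 mm. A picture is of the moment at which its call begins: read the wrist's pose just before it. There is no depth.
- robot.hand_in(): hands the job in, once; it reports no verdict.
The state is a dict: "time": time; "q": joint angles; "dq": joint speeds; "joint_efforts": joint torques, N m; "ee_pos": TCP position; "tcp_rot": TCP orientation; "force": force on the tool from outside, world axes, zero at the start; "torque": the same for the moment, N m; "width": finger opening in m.
Only numpy, scipy, OpenCV 4.12 (cv2) and the standard library are available. Lean on these libraries where they do the work, as an engineer would, in place of code of your own. Each camera call takes 0.05 s, during which the arm holds its last target. There are 200 camera calls.

## Working session

There is one attempt and no reset: what is moved stays moved. The work goes in short steps, Python scripts to look and compute and a tool call to move; the robot and the scene stay as the last step left them, time stands still between calls to the robot, and variables do not carry over. Pictures are saved under pics/ and viewed, about 8 in all and at most 12, crops included, and the job is handed in when it is done.

Besides the shell and the picture viewer there is one more tool, called after "Request:" in YAML: its name, and indented under it one key for each argument. send_rows: Moves the arm, as the interface text tells. Its arguments: {"type":"object","properties":{"increments":{"type":"array"},"newtons":{"type":"number"}},"required":["increments"]}

```bash
mkdir -p pics; python3 - <<'E'
from cell import robot
import cv2, numpy as np, pickle
s=robot.get_state(); print(s)
d={}
for n in ("scene","side","wrist"):
    c=robot.read_camera(n); d[n]=c
    cv2.imwrite(f"pics/{n}0.png",c["color"][:,:,::-1])
    print(n,{k:np.round(v,4).tolist() for k,v in c.items() if k!="color"})
pickle.dump((s,d),open("d0.pkl","wb"))
E
```

```text
{'time': 0.0, 'q': array([ 1.14903075e+00,  3.20320759e-01,  1.56565881e+00, -1.24924737e-05,
        1.25739282e+00, -2.00083206e-02]), 'dq': array([-0.00015822, -0.00226016,  0.00038656, -0.0017396 , -0.00022597,
       -0.0002957 ]), 'joint_efforts': array([-2.65385243e-04, -4.12474751e+01, -2.31976765e+01,  7.26333540e-02,
        4.58228134e-02, -1.48515524e-04]), 'ee_pos': array([0.22470673, 0.52888841, 0.29141143]), 'tcp_rot': array([ 8.33975907e-01,  5.51800140e-01, -7.48627772e-04,  4.81101044e-04]), 'force': array([-0.65192569, -0.19739115,  0.01200717]), 'torque': array([ 0.0068483 ,  0.00037466, -0.01466002]), 'width': 0.09148034331186751}
scene {'mtx': [[474.4932, 0.0, 312.4134], [0.0, 474.4932, 245.3795], [0.0, 0.0, 1.0]], 'R': [[-0.1151, 0.9933, 0.0095], [0.5162, 0.068, -0.8538], [-0.8487, -0.0934, -0.5205]], 't': [0.0659, -0.2095, 1.5147]}
side {'mtx': [[445.6135, 0.0, 326.3508], [0.0, 445.6135, 233.3411], [0.0, 0.0, 1.0]], 'R': [[0.9947, -0.1021, -0.0104], [-0.0677, -0.5773, -0.8137], [0.0771, 0.8101, -0.5812]], 't': [-0.5857, 0.1065, 0.8564]}
wrist {'mtx': [[383.8794, 0.0, 320.1481], [0.0, 383.8794, 236.1342], [0.0, 0.0, 1.0]], 'mount': [[1.0, -0.0003, -0.0007, 0.001], [0.0005, 0.9601, 0.2798, -0.0791], [0.0006, -0.2798, 0.9601, -0.0929], [0.0, 0.0, 0.0, 1.0]]}
```

View pics/scene0.png

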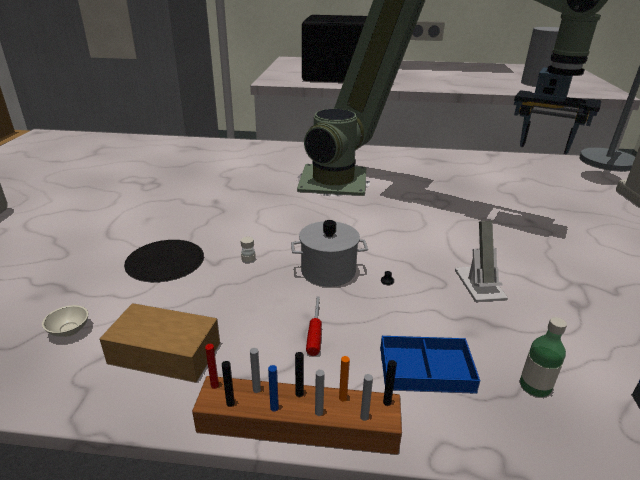

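View pics/side0.png

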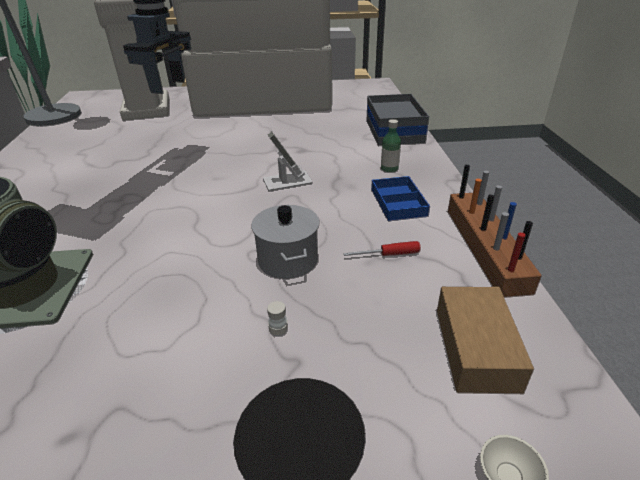

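```bash
cat > h.py <<'E'
import numpy as np, cv2, pickle
from scipy.spatial.transform import Rotation as Ro
def cam(c,s=None):
    """returns K, camera centre, Rcw (cam->world)"""
    if "R" in c: return c["mtx"],-c["R"].T@c["t"],c["R"].T
    Rt=Ro.from_quat(s["tcp_rot"]).as_matrix(); M=c["mount"]
    return c["mtx"],s["ee_pos"]+Rt@M[:3,3],Rt@M[:3,:3]
def ray(c,uv,s=None):
    K,o,R=cam(c,s); d=R@np.linalg.solve(K,[uv[0],uv[1],1]); return o,d/np.linalg.norm(d)
def onz(c,uv,z,s=None):
    o,d=ray(c,uv,s); return o+d*(z-o[2])/d[2]
def tri(c1,u1,c2,u2,s1=None,s2=None):
    o1,d1=ray(c1,u1,s1);o2,d2=ray(c2,u2,s2)
    t=np.linalg.lstsq(np.c_[d1,-d2],o2-o1,rcond=None)[0]
    a,b=o1+t[0]*d1,o2+t[1]*d2; return (a+b)/2,np.linalg.norm(a-b)
def proj(c,X,s=None):
    K,o,R=cam(c,s); p=K@(R.T@(np.asarray(X)-o)); return p[:2]/p[2]
def blob(c,box,cond):
    x0,y0,x1,y1=box; im=c["color"][y0:y1,x0:x1].astype(int); m=cond(im).astype(np.uint8)
    n,l,st,ce=cv2.connectedComponentsWithStats(m); i=1+np.argmax(st[1:,4])
    return ce[i]+[x0,y0],st[i]+[x0,y0,0,0,0],(l==i)
E
python3 - <<'E'
from h import *
s,d=pickle.load(open("d0.pkl","rb")); a,b=d["scene"],d["side"]
dark=lambda im:im.max(2)<60
ka=blob(a,(318,215,342,238),dark);kb=blob(b,(270,200,300,226),dark)
print("knob",ka[:2],kb[:2],tri(a,ka[0],b,kb[0]))
# mat: outline rays onto z=3mm, fit circle
for c,box in((a,(110,230,220,290)),(b,(220,370,380,480))):
    ce,st,m=blob(c,box,dark)
    cn=max(cv2.findContours(m.astype(np.uint8),cv2.RETR_EXTERNAL,cv2.CHAIN_APPROX_NONE)[0],key=len)[:,0]+box[:2]
    cn=cn[cn[:,1]<478]
    P=np.array([onz(c,p,0.003)[:2] for p in cn])
    A=np.c_[2*P,np.ones(len(P))];x=np.linalg.lstsq(A,(P**2).sum(1),rcond=None)[0]
    print("mat",x[:2],"r",np.sqrt(x[2]+x[0]**2+x[1]**2))
for c,uv,n in((a,(388,282),"cup"),(a,(248,260),"jar"),(b,(278,332),"jar"),(a,(318,300),"sd tip"),(a,(314,352),"sd end")): print(n,onz(c,uv,0.005))
A=cv2.resize(a["color"][210:310,440:520],None,fx=5,fy=5,interpolation=cv2.INTER_CUBIC)
B=cv2.resize(b["color"][120:200,255:320],None,fx=6,fy=6,interpolation=cv2.INTER_CUBIC)
o=np.zeros((500,790,3),np.uint8);o[:500,:400]=A;o[:480,400:790]=B
cv2.imwrite("pics/stand.png",o[:,:,::-1])
E
```

```text
knob (array([329.12105263, 228.02105263]), array([323, 220,  13,  18, 190])) (array([284.29910714, 214.50446429]), array([277, 206,  15,  19, 224])) (array([0.51236197, 0.02865091, 0.11124695]), np.float64(0.0018723922068929633))
mat [ 0.51912525 -0.35346005] r 0.08745985335578318
mat [ 0.51544533 -0.3531399 ] r 0.08799017724557566
cup [0.54714124 0.16265443 0.005     ]
jar [ 0.50087199 -0.15889556  0.005     ]
jar [ 0.48925922 -0.16926437  0.005     ]
sd tip [0.62948031 0.01817183 0.005     ]
sd end [0.77972776 0.02686966 0.005     ]
```

View pics/stand.png

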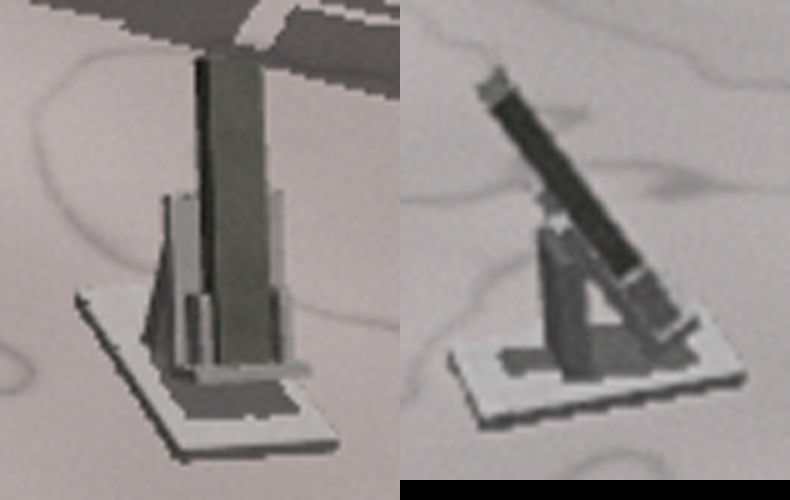

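Composite of the stand: the stone leans toward world −x (left in the side view), top at scene (480–493, 222). The base corners are visible at scene (456,268), (477,300), (508,298) and side (263,179), (269,190), (312,182).

```bash
cat >> h.py <<'E'
def plan(p,R,ncall=None,s=None,fing=None,vmax=40,wmax=7):
    """print rows for straight move from measured pose to p,R (tool->world)"""
    from cell import robot
    s=s or robot.get_state(); p0=s["ee_pos"];R0=Ro.from_quat(s["tcp_rot"]);R1=Ro.from_matrix(R)
    w=(R0.inv()*R1).as_rotvec();D=np.asarray(p)-p0
    n=int(np.ceil(max(np.linalg.norm(D)*1000/vmax,np.degrees(np.linalg.norm(w))/wmax,1)))
    pos=lambda k:p0+D*k/n; rot=lambda k:R0*Ro.from_rotvec(w*k/n)
    for k0 in range(0,n,5):
        print("call");Rb=rot(k0)
        for k in range(k0+1,min(k0+5,n)+1):
            t=np.round(Rb.inv().apply(pos(k)-pos(k0))*1000,1);a=np.round(np.degrees((Rb.inv()*rot(k)).as_rotvec()),1)
            print(dict(zip(("x","y","z","ax","ay","az"),[*t.tolist(),*a.tolist()])))
def Rtool(yaw,tilt=0):
    """x_tool at yaw in plane, z down; tilt: z leans to +x_tool"""
    return (Ro.from_euler("z",yaw)*Ro.from_euler("y",-tilt)*Ro.from_euler("x",np.pi)).as_matrix()
E
python3 - <<'E'
from h import *
s,d=pickle.load(open("d0.pkl","rb")); a,b=d["scene"],d["side"]
for n,c,uv in(("a BL",a,(455.6,268.4)),("a FL",a,(476.6,299.6)),("a FR",a,(507.6,298)),("b",b,(263.3,179.2)),("b",b,(269.2,190)),("b",b,(312.5,181.7))): print(n,onz(c,uv,.008).round(4))
# stone top face: scene front edge ends, side near-edge ends
fm=lambda x,y:(440+x/5,210+y/5); gm=lambda x,y:(255+(x-400)/6,120+y/6)
print("top", tri(a,fm(233,56),b,gm(490,87)))
print("foot", tri(a,fm(243,367),b,gm(664,330)))
print("top near(-y) corner", tri(a,fm(200,57),b,gm(482,98)))
print(Rtool(0,.52).round(2))
plan([.50,.04,.30],Rtool(0),s=s)
E
```

```text
a BL [0.4786 0.3156 0.008 ]
a FL [0.5904 0.3426 0.008 ]
a FR [0.5767 0.4076 0.008 ]
b [0.4581 0.369  0.008 ]
b [0.4738 0.3094 0.008 ]
b [0.5871 0.3395 0.008 ]
top (array([0.48678249, 0.35735343, 0.13721568]), np.float64(0.0007002822254928307))
foot (array([0.55153543, 0.36966094, 0.01878133]), np.float64(0.00922705162363668))
top near(-y) corner (array([0.48411352, 0.34526455, 0.13608565]), np.float64(0.003907048333921065))
[[ 0.87 -0.    0.5 ]
 [ 0.   -1.   -0.  ]
 [ 0.5   0.   -0.87]]
call
{'x': -22.8, 'y': 29.6, 'z': -0.5, 'ax': 0.0, 'ay': 0.0, 'az': 4.5}
{'x': -45.6, 'y': 59.3, 'z': -1.1, 'ax': 0.0, 'ay': 0.0, 'az': 8.9}
{'x': -68.5, 'y': 88.9, 'z': -1.6, 'ax': 0.0, 'ay': 0.0, 'az': 13.4}
{'x': -91.3, 'y': 118.5, 'z': -2.1, 'ax': 0.0, 'ay': 0.0, 'az': 17.9}
{'x': -114.1, 'y': 148.2, 'z': -2.7, 'ax': 0.0, 'ay': 0.0, 'az': 22.3}
call
{'x': -9.9, 'y': 36.1, 'z': -0.6, 'ax': 0.0, 'ay': 0.0, 'az': 4.5}
{'x': -19.7, 'y': 72.2, 'z': -1.1, 'ax': 0.0, 'ay': 0.0, 'az': 8.9}
{'x': -29.6, 'y': 108.3, 'z': -1.7, 'ax': 0.0, 'ay': 0.0, 'az': 13.4}
{'x': -39.4, 'y': 144.3, 'z': -2.2, 'ax': 0.0, 'ay': 0.0, 'az': 17.9}
{'x': -49.3, 'y': 180.4, 'z': -2.8, 'ax': 0.0, 'ay': 0.0, 'az': 22.3}
call
{'x': 4.6, 'y': 37.1, 'z': -0.6, 'ax': 0.0, 'ay': 0.0, 'az': 4.5}
{'x': 9.2, 'y': 74.2, 'z': -1.1, 'ax': 0.0, 'ay': 0.0, 'az': 8.9}
{'x': 13.8, 'y': 111.4, 'z': -1.7, 'ax': 0.0, 'ay': 0.0, 'az': 13.4}
{'x': 18.4, 'y': 148.5, 'z': -2.3, 'ax': 0.0, 'ay': 0.0, 'az': 17.9}
{'x': 23.0, 'y': 185.6, 'z': -2.8, 'ax': 0.0, 'ay': 0.0, 'az': 22.3}
```

Request:
send_rows:
  increments:
    - {"x":-23,"y":30,"z":-0.5,"az":4.5}
    - {"x":-46,"y":59,"z":-1,"az":9}
    - {"x":-68,"y":89,"z":-1.5,"az":13.5}
    - {"x":-91,"y":118,"z":-2,"az":18}
    - {"x":-114,"y":148,"z":-3,"az":22.3}

```text
$.increments[0]: bad value
```

Request:
send_rows:
  increments:
    - {"x":-10,"y":36,"z":-0.5,"az":4.5}
    - {"x":-20,"y":72,"z":-1,"az":9}
    - {"x":-30,"y":108,"z":-1.5,"az":13.5}
    - {"x":-39,"y":144,"z":-2,"az":18}
    - {"x":-49,"y":180,"z":-3,"az":22.3}

```text
$.increments[0]: bad value
```

Request:
send_rows:
  increments:
    - {"x":5,"y":37,"z":-0.5,"az":4.5}
    - {"x":9,"y":74,"z":-1,"az":9}
    - {"x":14,"y":111,"z":-1.5,"az":13.5}
    - {"x":18,"y":148,"z":-2,"az":18}
    - {"x":23,"y":185,"z":-3,"az":22.3}

```text
$.increments[0]: bad value
```

Request:
send_rows:
  increments:
    - {"x":-23,"y":30,"z":-1,"ax":0,"ay":0,"az":4.5,"fingers":100}
    - {"x":-46,"y":59,"z":-1,"ax":0,"ay":0,"az":9,"fingers":100}
    - {"x":-68,"y":89,"z":-2,"ax":0,"ay":0,"az":13.5,"fingers":100}
    - {"x":-91,"y":118,"z":-2,"ax":0,"ay":0,"az":18,"fingers":100}
    - {"x":-114,"y":148,"z":-3,"ax":0,"ay":0,"az":22.3,"fingers":100}

```text
time: 0.57
ee_pos: [0.3167, 0.3648, 0.2949]
tcp_rot: [0.926, 0.379, -0.0, 0.0]
force: [1.0, -0.4, -0.2]
width: 0.0913
```

Request:
send_rows:
  increments:
    - {"x":-10,"y":36,"z":-1,"ax":0,"ay":0,"az":4.5,"fingers":100}
    - {"x":-20,"y":72,"z":-1,"ax":0,"ay":0,"az":9,"fingers":100}
    - {"x":-30,"y":108,"z":-2,"ax":0,"ay":0,"az":13.5,"fingers":100}
    - {"x":-39,"y":144,"z":-2,"ax":0,"ay":0,"az":18,"fingers":100}
    - {"x":-49,"y":180,"z":-3,"ax":0,"ay":0,"az":22.3,"fingers":100}

```text
time: 0.98
ee_pos: [0.4086, 0.2022, 0.2981]
tcp_rot: [0.981, 0.192, -0.0, -0.0]
force: [1.0, 0.4, -1.3]
width: 0.0916
```

Request:
send_rows:
  increments:
    - {"x":5,"y":37,"z":-1,"ax":0,"ay":0,"az":4.5,"fingers":100}
    - {"x":9,"y":74,"z":-1,"ax":0,"ay":0,"az":9,"fingers":100}
    - {"x":14,"y":111,"z":-2,"ax":0,"ay":0,"az":13.5,"fingers":100}
    - {"x":18,"y":148,"z":-2,"ax":0,"ay":0,"az":18,"fingers":100}
    - {"x":23,"y":185,"z":-3,"ax":0,"ay":0,"az":22.3,"fingers":100}

```text
time: 1.4
ee_pos: [0.5002, 0.0398, 0.301]
tcp_rot: [1.0, -0.001, -0.0, -0.0]
force: [-0.0, 0.2, 0.1]
width: 0.0908
```

```bash
python3 - <<'E'
from h import *
from cell import robot
robot.read_camera("wrist") # settle
s=robot.get_state(); c=robot.read_camera("wrist"); pickle.dump((s,c),open("d1.pkl","wb"))
print(s["ee_pos"],Ro.from_quat(s["tcp_rot"]).as_matrix().round(3).tolist(),s["dq"].max())
s0,d=pickle.load(open("d0.pkl","rb"))
o=np.hstack([cv2.resize(c["color"],(480,360)),cv2.resize(d["wrist"]["color"],(320,240))[:0].reshape(0,0,3) if 0 else np.zeros((360,0,3),np.uint8)])
cv2.imwrite("pics/w1.png",c["color"][:,:,::-1])
E
```

```text
[0.50377872 0.03484468 0.30117171] [[1.0, -0.009, 0.004], [-0.009, -1.0, -0.005], [0.004, 0.005, -1.0]] 0.08476189749109056
```

View pics/w1.png

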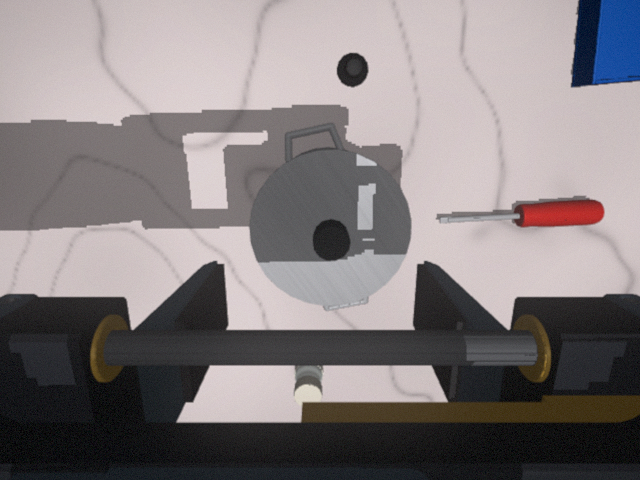

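```bash
python3 - <<'E'
from h import *
s,c=pickle.load(open("d1.pkl","rb"))
k=blob(c,(300,205,365,275),lambda im:im.max(2)<45); print("knob px",k[:2],"z.126",onz(c,k[0],.124,s))
# lid circle: gray contour vs. background via Hough
g=cv2.medianBlur(cv2.cvtColor(c["color"],cv2.COLOR_RGB2GRAY),5)
h=cv2.HoughCircles(g,cv2.HOUGH_GRADIENT,2,100,param1=80,param2=40,minRadius=70,maxRadius=95); print(h)
if h is not None:
    u,v,r=h[0,0]; print("plate",onz(c,(u,v),.094,s), "r",np.linalg.norm(onz(c,(u+r,v),.094,s)-onz(c,(u,v),.094,s)))
t,b=onz(c,(311,129),.066,s),onz(c,(346,307),.066,s);print("handles",t,b,(t+b)/2,np.linalg.norm(t-b),"yaw",np.arctan2(-(t-b)[0],(t-b)[1]))
for n,x,y in((1,290,158),(2,338,149),(3,326,308),(4,365,301)): print(n,onz(c,(x,y),.066,s))
E
```

```text
knob px (array([330.67625232, 239.08627087]), array([ 313,  220,   37,   40, 1078])) z.126 [0.51255062 0.03281202 0.124     ]
[[[329.  225.   80.6]
  [485.  305.   93.8]]]
plate [0.51209566 0.03553073 0.094     ] r 0.06514066480428178
handles [0.4981949  0.10985729 0.066     ] [ 0.52862612 -0.05204347  0.066     ] [0.51341051 0.02890691 0.066     ] 0.1647358970986244 yaw 0.18579441854222056
1 [0.48019899 0.08656925 0.066     ]
2 [0.52046393 0.09358098 0.066     ]
3 [ 0.50977057 -0.05288073  0.066     ]
4 [ 0.54639018 -0.0460213   0.066     ]
```

```bash
python3 - <<'E'
from h import *
plan([.5125,.0315,.178],Rtool(0))
E
```

```text
call
{'x': 2.6, 'y': 1.5, 'z': 30.7, 'ax': 0.0, 'ay': -0.0, 'az': -0.1}
{'x': 5.1, 'y': 3.0, 'z': 61.5, 'ax': 0.0, 'ay': -0.0, 'az': -0.1}
{'x': 7.7, 'y': 4.5, 'z': 92.2, 'ax': 0.1, 'ay': -0.1, 'az': -0.2}
{'x': 10.3, 'y': 5.9, 'z': 123.0, 'ax': 0.1, 'ay': -0.1, 'az': -0.3}
```

Request:
send_rows:
  increments:
    - {"x":3,"y":2,"z":30,"ax":0,"ay":0,"az":0,"fingers":70}
    - {"x":5,"y":3,"z":60,"ax":0,"ay":0,"az":0,"fingers":70}
    - {"x":8,"y":5,"z":90,"ax":0,"ay":0,"az":0,"fingers":60}
    - {"x":10,"y":6,"z":118,"ax":0,"ay":0,"az":0,"fingers":60}
    - {"x":10,"y":6,"z":118,"ax":0,"ay":0,"az":0,"fingers":60}

```text
time: 1.92
ee_pos: [0.5066, 0.0359, 0.1783]
tcp_rot: [1.0, 0.001, -0.006, 0.0]
force: [-0.6, 0.1, -0.5]
width: 0.0608
```

```bash
python3 - <<'E'
from h import *
from cell import robot
for i in range(3):robot.read_camera("wrist")
s=robot.get_state(); print(s["ee_pos"],s["width"],s["force"])
plan([.5125,.0315,.178],Rtool(0))
E
```

```text
[0.51039076 0.03616572 0.18429755] 0.05502232802880687 [ 0.13520329 -0.13940276  0.62222546]
call
{'x': 2.1, 'y': 4.7, 'z': 6.3, 'ax': -0.0, 'ay': -0.1, 'az': 0.1}
```

Request:
send_rows:
  increments:
    - {"x":1,"y":3,"z":3,"ax":0,"ay":0,"az":0,"fingers":55}
    - {"x":2,"y":5,"z":6,"ax":0,"ay":0,"az":0,"fingers":50}
    - {"x":2,"y":5,"z":6,"ax":0,"ay":0,"az":0,"fingers":20}
    - {"x":2,"y":5,"z":6,"ax":0,"ay":0,"az":0,"fingers":20}
    - {"x":2,"y":5,"z":6,"ax":0,"ay":0,"az":0,"fingers":20}
  newtons: 25

```text
time: 2.48
ee_pos: [0.5121, 0.0306, 0.1778]
tcp_rot: [1.0, 0.001, 0.001, -0.0]
force: [0.2, 0.3, 0.8]
width: 0.0285
```

Request:
send_rows:
  increments:
    - {"x":0,"y":0,"z":0,"ax":0,"ay":0,"az":0,"fingers":15}
    - {"x":0,"y":0,"z":0,"ax":0,"ay":0,"az":0,"fingers":15}
    - {"x":0,"y":0,"z":0,"ax":0,"ay":0,"az":0,"fingers":15}
    - {"x":0,"y":0,"z":0,"ax":0,"ay":0,"az":0,"fingers":15}

```text
time: 2.82
ee_pos: [0.5122, 0.0307, 0.1777]
tcp_rot: [1.0, 0.001, 0.0, 0.0]
force: [-0.6, -1.0, 5.2]
width: 0.0271
```

Request:
send_rows:
  increments:
    - {"x":0,"y":0,"z":-6,"ax":0,"ay":0,"az":0,"fingers":10}
    - {"x":0,"y":0,"z":-16,"ax":0,"ay":0,"az":0,"fingers":10}
    - {"x":0,"y":0,"z":-30,"ax":0,"ay":0,"az":0,"fingers":10}
    - {"x":0,"y":0,"z":-44,"ax":0,"ay":0,"az":0,"fingers":10}
    - {"x":0,"y":0,"z":-55,"ax":0,"ay":0,"az":0,"fingers":10}
  newtons: 35

```text
time: 3.23
ee_pos: [0.5119, 0.0308, 0.2334]
tcp_rot: [1.0, 0.001, 0.0, -0.0]
force: [-0.1, -0.4, -2.7]
width: 0.0273
```

```bash
python3 - <<'E'
from h import *
from cell import robot
for i in range(3):robot.read_camera("wrist")
c=robot.read_camera("scene")
s=robot.get_state(); print(s["ee_pos"],s["width"],s["force"])
cv2.imwrite("pics/lift.png",c["color"][120:360,100:420,::-1])
plan([.517,-.353,.233],Rtool(0))
E
```

```text
[0.51160139 0.03071327 0.23209658] 0.02690395429480474 [-0.22335806  1.17222263 -2.7426727 ]
call
{'x': 0.5, 'y': 38.4, 'z': -0.1, 'ax': -0.0, 'ay': 0.0, 'az': 0.0}
{'x': 1.0, 'y': 76.7, 'z': -0.2, 'ax': -0.0, 'ay': 0.0, 'az': 0.0}
{'x': 1.5, 'y': 115.1, 'z': -0.3, 'ax': -0.0, 'ay': 0.0, 'az': 0.0}
{'x': 1.9, 'y': 153.5, 'z': -0.4, 'ax': -0.0, 'ay': 0.0, 'az': 0.0}
{'x': 2.4, 'y': 191.9, 'z': -0.5, 'ax': -0.0, 'ay': 0.0, 'az': 0.0}
call
{'x': 0.5, 'y': 38.4, 'z': -0.1, 'ax': -0.0, 'ay': 0.0, 'az': 0.0}
{'x': 1.0, 'y': 76.7, 'z': -0.2, 'ax': -0.0, 'ay': 0.0, 'az': 0.0}
{'x': 1.5, 'y': 115.1, 'z': -0.3, 'ax': -0.0, 'ay': 0.0, 'az': 0.0}
{'x': 2.1, 'y': 153.5, 'z': -0.4, 'ax': -0.0, 'ay': 0.0, 'az': 0.0}
{'x': 2.6, 'y': 191.9, 'z': -0.5, 'ax': -0.0, 'ay': 0.0, 'az': 0.0}
```

View pics/lift.png

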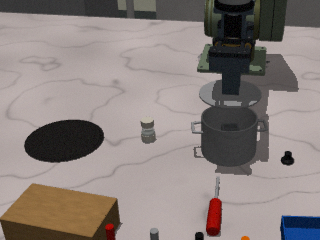

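The lid hangs level in the gripper (crop 231,95) above the open pot (crop 230,130), and its 2.7 N weight agrees. Carrying it to the mat.

Request:
send_rows:
  increments:
    - {"x":0,"y":20,"z":0,"ax":0,"ay":0,"az":0,"fingers":10}
    - {"x":1,"y":55,"z":0,"ax":0,"ay":0,"az":0,"fingers":10}
    - {"x":2,"y":93,"z":0,"ax":0,"ay":0,"az":0,"fingers":10}
    - {"x":2,"y":131,"z":0,"ax":0,"ay":0,"az":0,"fingers":10}
    - {"x":3,"y":169,"z":0,"ax":0,"ay":0,"az":0,"fingers":10}

```text
time: 3.85
ee_pos: [0.5142, -0.1395, 0.2311]
tcp_rot: [1.0, 0.001, -0.001, -0.0]
force: [0.7, -0.1, -2.9]
width: 0.0273
```

Request:
send_rows:
  increments:
    - {"x":1,"y":38,"z":0,"ax":0,"ay":0,"az":0,"fingers":10}
    - {"x":1,"y":76,"z":0,"ax":0,"ay":0,"az":0,"fingers":10}
    - {"x":2,"y":114,"z":0,"ax":0,"ay":0,"az":0,"fingers":10}
    - {"x":2,"y":152,"z":0,"ax":0,"ay":0,"az":0,"fingers":10}
    - {"x":3,"y":185,"z":0,"ax":0,"ay":0,"az":0,"fingers":10}

```text
time: 4.27
ee_pos: [0.5174, -0.3255, 0.2307]
tcp_rot: [1.0, 0.0, -0.001, -0.001]
force: [0.1, -0.1, -3.6]
width: 0.0272
```

Request:
send_rows:
  increments:
    - {"x":0,"y":20,"z":0,"ax":0,"ay":0,"az":0,"fingers":10}
    - {"x":0,"y":29,"z":5,"ax":0,"ay":0,"az":0,"fingers":10}
    - {"x":0,"y":29,"z":25,"ax":0,"ay":0,"az":0,"fingers":10}
    - {"x":0,"y":29,"z":50,"ax":0,"ay":0,"az":0,"fingers":10}
    - {"x":0,"y":29,"z":75,"ax":0,"ay":0,"az":0,"fingers":10}

```text
time: 4.68
ee_pos: [0.518, -0.3514, 0.1555]
tcp_rot: [1.0, 0.001, -0.0, -0.001]
force: [0.6, -0.3, -3.1]
width: 0.0274
```

```bash
python3 - <<'E'
from h import *
from cell import robot
for i in range(3):robot.read_camera("wrist")
s=robot.get_state(); print(s["ee_pos"],s["width"],s["force"])
plan([.517,-.353,.099],Rtool(0))
E
```

```text
[ 0.51706958 -0.3504422   0.15440196] 0.027117052723561616 [ 0.52696011  0.03608657 -2.37125461]
call
{'x': 0.1, 'y': 1.4, 'z': 27.7, 'ax': -0.1, 'ay': 0.2, 'az': 0.1}
{'x': 0.3, 'y': 2.8, 'z': 55.4, 'ax': -0.3, 'ay': 0.3, 'az': 0.1}
```

Request:
send_rows:
  increments:
    - {"x":0,"y":2,"z":14,"ax":0,"ay":0,"az":0,"fingers":10}
    - {"x":0,"y":3,"z":28,"ax":0,"ay":0,"az":0,"fingers":10}
    - {"x":0,"y":3,"z":40,"ax":0,"ay":0,"az":0,"fingers":10}
    - {"x":0,"y":3,"z":47,"ax":0,"ay":0,"az":0,"fingers":10}
    - {"x":0,"y":3,"z":50,"ax":0,"ay":0,"az":0,"fingers":10}

```text
time: 5.25
ee_pos: [0.5184, -0.3548, 0.1067]
tcp_rot: [1.0, 0.001, -0.0, -0.0]
force: [0.6, 0.5, -3.2]
width: 0.0273
```

Request:
send_rows:
  increments:
    - {"x":0,"y":0,"z":1,"ax":0,"ay":0,"az":0,"fingers":10}
    - {"x":0,"y":0,"z":2,"ax":0,"ay":0,"az":0,"fingers":10}
    - {"x":0,"y":0,"z":3,"ax":0,"ay":0,"az":0,"fingers":10}
    - {"x":0,"y":0,"z":4,"ax":0,"ay":0,"az":0,"fingers":10}
    - {"x":0,"y":0,"z":5,"ax":0,"ay":0,"az":0,"fingers":10}

```text
time: 5.67
ee_pos: [0.5187, -0.3554, 0.1027]
tcp_rot: [1.0, 0.001, 0.0, 0.0]
force: [0.3, 0.2, -2.9]
width: 0.0271
```

Request:
send_rows:
  increments:
    - {"x":0,"y":0,"z":1,"ax":0,"ay":0,"az":0,"fingers":10}
    - {"x":0,"y":0,"z":2,"ax":0,"ay":0,"az":0,"fingers":10}
    - {"x":0,"y":0,"z":3,"ax":0,"ay":0,"az":0,"fingers":10}
    - {"x":0,"y":0,"z":3,"ax":0,"ay":0,"az":0,"fingers":10}

```text
time: 6.0
ee_pos: [0.5183, -0.3552, 0.099]
tcp_rot: [1.0, 0.001, -0.0, -0.0]
force: [0.7, 0.5, -4.0]
width: 0.0271
```

Request:
send_rows:
  increments:
    - {"x":0,"y":0,"z":1,"ax":0,"ay":0,"az":0,"fingers":10}
    - {"x":0,"y":0,"z":1,"ax":0,"ay":0,"az":0,"fingers":10}
    - {"x":0,"y":0,"z":1,"ax":0,"ay":0,"az":0,"fingers":10}

```text
time: 6.25
ee_pos: [0.5184, -0.3553, 0.0988]
tcp_rot: [1.0, 0.001, 0.0, 0.0]
force: [-1.4, 1.2, 2.5]
width: 0.0274
```

Contact (force reversed to +2.5 N at the expected height of 0.0988). Opening gently.

Request:
send_rows:
  increments:
    - {"x":0,"y":0,"z":0,"ax":0,"ay":0,"az":0,"fingers":33}
    - {"x":0,"y":0,"z":0,"ax":0,"ay":0,"az":0,"fingers":40}
    - {"x":0,"y":0,"z":0,"ax":0,"ay":0,"az":0,"fingers":60}
    - {"x":0,"y":0,"z":0,"ax":0,"ay":0,"az":0,"fingers":70}
    - {"x":0,"y":0,"z":0,"ax":0,"ay":0,"az":0,"fingers":70}

```text
time: 6.67
ee_pos: [0.5186, -0.3554, 0.0982]
tcp_rot: [1.0, 0.001, 0.0, 0.0]
force: [0.6, -0.5, -0.3]
width: 0.0537
```

Request:
send_rows:
  increments:
    - {"x":0,"y":0,"z":-25,"ax":0,"ay":0,"az":0,"fingers":70}
    - {"x":0,"y":0,"z":-60,"ax":0,"ay":0,"az":0,"fingers":70}
    - {"x":0,"y":0,"z":-100,"ax":0,"ay":0,"az":0,"fingers":70}
    - {"x":0,"y":0,"z":-140,"ax":0,"ay":0,"az":0,"fingers":70}
    - {"x":0,"y":0,"z":-180,"ax":0,"ay":0,"az":0,"fingers":70}

```text
time: 7.08
ee_pos: [0.5182, -0.3551, 0.28]
tcp_rot: [1.0, 0.001, -0.0, -0.0]
force: [1.2, -0.6, -0.5]
width: 0.0642
```

```bash
python3 - <<'E'
from h import *
from cell import robot
robot.read_camera("wrist")
s=robot.get_state();c=robot.read_camera("wrist"); print(s["ee_pos"],s["width"],s["force"])
k=blob(c,(250,130,420,330),lambda im:im.max(2)<45)
pickle.dump((s,c),open("d2.pkl","wb"))
cv2.imwrite("pics/mat.png",cv2.resize(c["color"],(400,300))[:,:,::-1])
plan([.4836,.030,.30],Rtool(0.18))
E
```

```text
[ 0.52085463 -0.35695434  0.28948196] 0.0637515215530113 [ 3.06251341 -1.50927852  6.05904363]
call
{'x': -3.6, 'y': -38.7, 'z': -1.8, 'ax': 0.1, 'ay': -0.1, 'az': -1.0}
{'x': -7.3, 'y': -77.4, 'z': -3.5, 'ax': 0.1, 'ay': -0.1, 'az': -2.0}
{'x': -10.9, 'y': -116.1, 'z': -5.3, 'ax': 0.2, 'ay': -0.2, 'az': -3.1}
{'x': -14.6, 'y': -154.7, 'z': -7.0, 'ax': 0.2, 'ay': -0.3, 'az': -4.1}
{'x': -18.2, 'y': -193.4, 'z': -8.8, 'ax': 0.3, 'ay': -0.3, 'az': -5.1}
call
{'x': -0.2, 'y': -38.9, 'z': -1.6, 'ax': 0.1, 'ay': -0.1, 'az': -1.0}
{'x': -0.4, 'y': -77.7, 'z': -3.1, 'ax': 0.1, 'ay': -0.1, 'az': -2.0}
{'x': -0.6, 'y': -116.6, 'z': -4.7, 'ax': 0.2, 'ay': -0.2, 'az': -3.1}
{'x': -0.8, 'y': -155.5, 'z': -6.2, 'ax': 0.2, 'ay': -0.3, 'az': -4.1}
{'x': -1.0, 'y': -194.3, 'z': -7.8, 'ax': 0.3, 'ay': -0.3, 'az': -5.1}
```

View pics/mat.png

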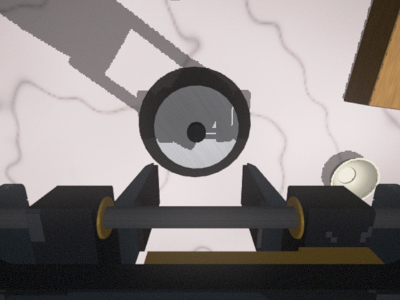

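Lid lies flat, centred within the mat (knob at 196,132 in the half-size wrist view). Now over the pot.

Request:
send_rows:
  increments:
    - {"x":0,"y":-38,"z":-2,"ax":0,"ay":0,"az":-1,"fingers":80}
    - {"x":0,"y":-77,"z":-4,"ax":0,"ay":0,"az":-2,"fingers":80}
    - {"x":0,"y":-116,"z":-5,"ax":0,"ay":0,"az":-3,"fingers":80}
    - {"x":0,"y":-155,"z":-7,"ax":0,"ay":0,"az":-4,"fingers":80}
    - {"x":0,"y":-194,"z":-9,"ax":0,"ay":0,"az":-5,"fingers":80}

```text
time: 7.6
ee_pos: [0.5176, -0.1597, 0.2865]
tcp_rot: [0.999, 0.044, -0.0, -0.0]
force: [1.2, 0.6, -0.5]
width: 0.073
```

Request:
send_rows:
  increments:
    - {"x":4,"y":-39,"z":-2,"ax":0,"ay":0,"az":-1,"fingers":80}
    - {"x":8,"y":-78,"z":-3,"ax":0,"ay":0,"az":-2,"fingers":80}
    - {"x":12,"y":-117,"z":-5,"ax":0,"ay":0,"az":-3,"fingers":80}
    - {"x":16,"y":-156,"z":-6,"ax":0,"ay":0,"az":-4,"fingers":80}
    - {"x":18,"y":-190,"z":-8,"ax":0,"ay":0,"az":-5.3,"fingers":80}

```text
time: 8.02
ee_pos: [0.5188, 0.0319, 0.2946]
tcp_rot: [0.996, 0.091, -0.0, -0.0]
force: [-0.2, 0.7, 0.8]
width: 0.0733
```

```bash
python3 - <<'E'
from h import *
from cell import robot
for i in range(5):robot.read_camera("wrist")
s=robot.get_state();c=robot.read_camera("wrist"); print(s["ee_pos"],s["tcp_rot"],s["dq"])
pickle.dump((s,c),open("d3.pkl","wb"))
u,v=proj(c,[.512,.031,.09],s).astype(int);print(u,v)
x0,y0=u-100,max(v-100,0);print(x0,y0)
cv2.imwrite("pics/pot.png",cv2.resize(c["color"][y0:y0+150+50,x0:x0+200],None,fx=3,fy=3,interpolation=cv2.INTER_CUBIC)[:,:,::-1])
E
```

```text
[0.51917994 0.02918922 0.29471801] [ 9.95885948e-01  9.06143400e-02 -3.72472024e-04  2.85379521e-04] [-0.02784989 -0.00041937 -0.00284719  0.00261795  0.00285346  0.00042219]
311 224
211 124
```

View pics/pot.png

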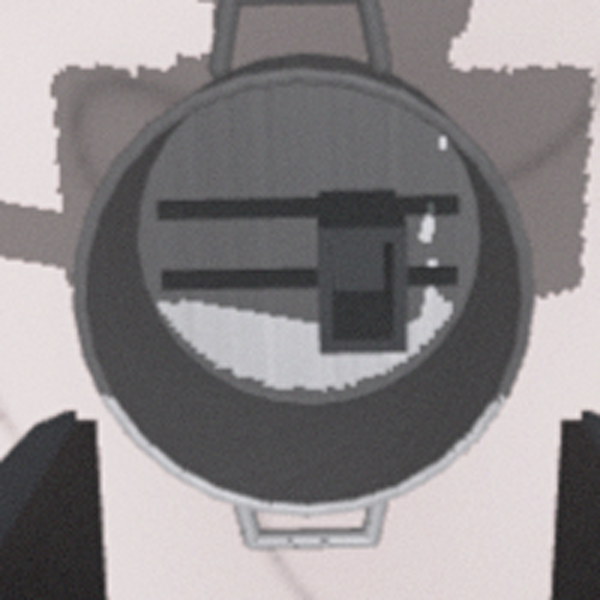

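```bash
python3 - <<'E'
from h import *
s,c=pickle.load(open("d3.pkl","rb"))
f=lambda x,y:(211+(x-1)/3,124+(y-1)/3)
L=np.array([onz(c,f(x,290),.076,s) for x in(319,332,393,407)]);print(L.round(4).tolist())
U=np.array([onz(c,f(363,y),.076,s) for y in(225,352)]);print(U.round(4).tolist())
ce=onz(c,f(362.5,288.5),.076,s)
P=np.array([onz(c,f(*p),.09,s)[:2] for p in((75,290),(532,280),(305,56),(303,506),(120,413),(490,415),(139,135))])
A=np.c_[2*P,np.ones(len(P))];x=np.linalg.lstsq(A,(P**2).sum(1),rcond=None)[0]
print("rim",x[:2],np.sqrt(x[2]+x[0]**2+x[1]**2))
t,b=onz(c,f(300,-3),.066,s),onz(c,f(312,545),.066,s)
print("handles",t,b,(t+b)/2,np.linalg.norm(t-b),"yaw",np.arctan2(-(t-b)[0],(t-b)[1]))
# rail lines for yaw at equal height
r=onz(c,f(160,210),.01,s)-onz(c,f(458,203),.01,s);print("rail yaw",np.arctan2(-r[1],-r[0]))
e=onz(c,f(319,227),.076,s)-onz(c,f(322,352),.076,s);e2=onz(c,f(405,227),.076,s)-onz(c,f(407,352),.076,s)
print("case yaw",np.arctan2(-e[0],e[1]),np.arctan2(-e2[0],e2[1]))
cy=.18;R=np.array([[np.cos(cy),np.sin(cy)],[-np.sin(cy),np.cos(cy)]])
print("case",ce,"in pot",R@(ce[:2]-x[:2]),R@(ce[:2]-[.5125,.031]))
E
```

```text
[[0.5164, 0.0314, 0.076], [0.52, 0.032, 0.076], [0.5367, 0.0351, 0.076], [0.5405, 0.0358, 0.076]]
[[0.525, 0.0516, 0.076], [0.5319, 0.0159, 0.076]]
rim [0.51250621 0.0327642 ] 0.060900435663317626
handles [0.49742269 0.10749363 0.066     ] [ 0.52899813 -0.05080637  0.066     ] [0.51321041 0.02834363 0.066     ] 0.16141839064549604 yaw 0.19688184630854025
rail yaw 0.2048544231073264
case yaw 0.20235827554957708 0.21541824823667785
case [0.52826559 0.03399068 0.076     ] in pot [ 0.01572434 -0.00161473] [0.0160463  0.00011986]
```

Case mouth measures 25×36 mm outside, 17 mm inside, as specified: centre (0.528, 0.034), +16 mm along the pot's x, yaw ≈0.20. On to the stone.

```bash
python3 - <<'E'
from h import *
plan([.429,.336,.256],Rtool(.24,.52),vmax=34)
E
```

```text
call
{'x': -3.4, 'y': -31.9, 'z': 3.9, 'ax': 0.1, 'ay': 3.0, 'az': -0.3}
{'x': -6.7, 'y': -63.7, 'z': 7.7, 'ax': 0.2, 'ay': 6.0, 'az': -0.7}
{'x': -10.1, 'y': -95.6, 'z': 11.6, 'ax': 0.3, 'ay': 8.9, 'az': -1.0}
{'x': -13.5, 'y': -127.4, 'z': 15.5, 'ax': 0.4, 'ay': 11.9, 'az': -1.3}
{'x': -16.8, 'y': -159.3, 'z': 19.3, 'ax': 0.5, 'ay': 14.9, 'az': -1.7}
call
{'x': -3.4, 'y': -31.9, 'z': 3.2, 'ax': 0.1, 'ay': 3.0, 'az': -0.3}
{'x': -6.7, 'y': -63.9, 'z': 6.5, 'ax': 0.2, 'ay': 6.0, 'az': -0.7}
{'x': -10.1, 'y': -95.8, 'z': 9.7, 'ax': 0.3, 'ay': 8.9, 'az': -1.0}
{'x': -13.4, 'y': -127.7, 'z': 13.0, 'ax': 0.4, 'ay': 11.9, 'az': -1.3}
{'x': -16.8, 'y': -159.6, 'z': 16.2, 'ax': 0.5, 'ay': 14.9, 'az': -1.7}
```

Request:
send_rows:
  increments:
    - {"x":-3,"y":-32,"z":4,"ax":0,"ay":3,"az":0,"fingers":80}
    - {"x":-7,"y":-64,"z":8,"ax":0,"ay":6,"az":-0.7,"fingers":80}
    - {"x":-10,"y":-96,"z":12,"ax":0,"ay":9,"az":-1,"fingers":80}
    - {"x":-13,"y":-127,"z":15,"ax":0,"ay":12,"az":-1.3,"fingers":80}
    - {"x":-17,"y":-159,"z":19,"ax":0.5,"ay":15,"az":-1.7,"fingers":80}

```text
time: 8.73
ee_pos: [0.4741, 0.1825, 0.2762]
tcp_rot: [0.986, 0.103, 0.131, -0.016]
force: [0.7, -0.0, 0.1]
width: 0.0726
```

Request:
send_rows:
  increments:
    - {"x":-3,"y":-32,"z":3,"ax":0,"ay":3,"az":0,"fingers":80}
    - {"x":-7,"y":-64,"z":6,"ax":0,"ay":6,"az":-0.7,"fingers":80}
    - {"x":-10,"y":-96,"z":10,"ax":0,"ay":9,"az":-1,"fingers":80}
    - {"x":-13,"y":-128,"z":13,"ax":0,"ay":12,"az":-1.3,"fingers":80}
    - {"x":-17,"y":-160,"z":16,"ax":0.5,"ay":15,"az":-1.7,"fingers":80}

```text
time: 9.15
ee_pos: [0.4287, 0.3371, 0.2572]
tcp_rot: [0.959, 0.115, 0.258, -0.032]
force: [0.7, -0.7, 0.5]
width: 0.073
```

```bash
python3 - <<'E'
from h import *
from cell import robot
for i in range(5):robot.read_camera("wrist")
s=robot.get_state();c=robot.read_camera("wrist"); print(s["ee_pos"],Ro.from_quat(s["tcp_rot"]).as_matrix().round(3).tolist(),s["q"])
pickle.dump((s,c),open("d4.pkl","wb"))
cv2.imwrite("pics/stone.png",c["color"][:,:,::-1])
E
```

```text
[0.4289336  0.33567193 0.25698547] [[0.841, 0.238, 0.485], [0.206, -0.971, 0.12], [0.499, -0.001, -0.866]] [ 0.75992848  0.15623398  1.98069159 -0.46056898  0.59016251  0.85110388]
```

View pics/stone.png

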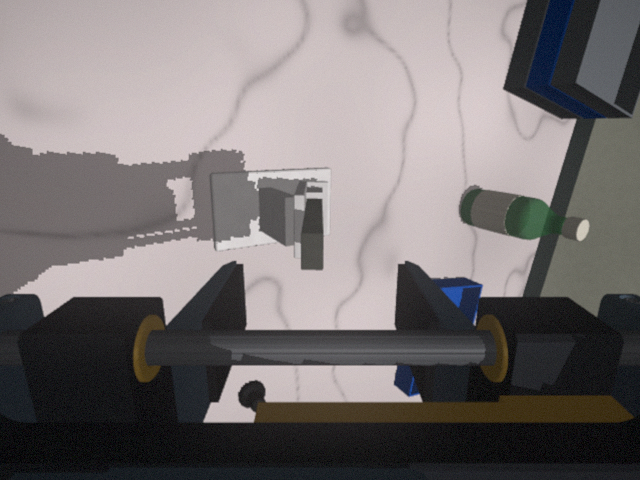

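```bash
python3 - <<'E'
from h import *
s,c=pickle.load(open("d4.pkl","rb"))
cv2.imwrite("pics/stonez.png",cv2.resize(c["color"][160:280,200:340],None,fx=5,fy=5,interpolation=cv2.INTER_CUBIC)[:,:,::-1])
E
```

```text
(no output)
```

View pics/stonez.png

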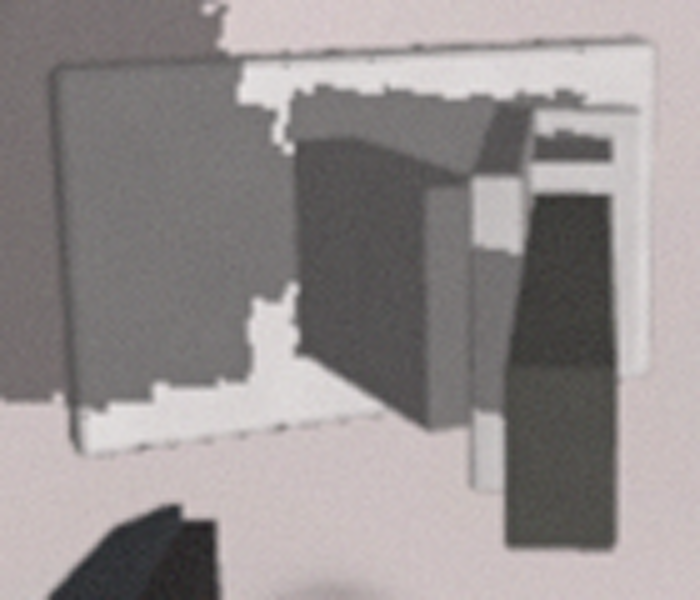

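```bash
python3 - <<'E'
from h import *
s,c=pickle.load(open("d4.pkl","rb")); s0,d=pickle.load(open("d0.pkl","rb"))
uv=(200+(561-2)/5,160+(456.5-2)/5)
X,e=tri(c,uv,d["scene"],(440+233/5,210+56/5),s); print("tri scene front-top",X,e)
R=Ro.from_quat(s["tcp_rot"]).as_matrix()
for z in(.136,.1398,.143):
    X=onz(c,uv,z,s);t=R.T@(X-s["ee_pos"])
    px=[onz(c,(200+(x-2)/5,160+(y-2)/5),z,s) for x,y in((508,366),(614,366),(615,548),(508,546))]
    # sizes on plane perpendicular to tool z through t
    o=[];
    for x,y in((508,366),(614,366),(615,548),(508,546)):
        oo,dd=ray(c,(200+(x-2)/5,160+(y-2)/5),s);oo=R.T@(oo-s["ee_pos"]);dd=R.T@dd;o.append(oo+dd*(t[2]-oo[2])/dd[2])
    o=np.array(o);print(z,"world",X.round(4),"tool mm",(t*1e3).round(1),"sizes",np.linalg.norm(o-np.roll(o,-1,0),axis=1).round(4),"mean",o.mean(0).round(4))
# stand base corners (top z=.008)
for x,y in((55,68),(648,44),(85,452)): print(onz(c,(200+(x-2)/5,160+(y-2)/5),.008,s).round(4))
E
```

```text
tri scene front-top [0.48949647 0.35560989 0.13841296] 0.001658783931876135
0.136 world [0.4908 0.3542 0.136 ] tool mm [ -4.6  -3.2 137. ] sizes [0.0132 0.0242 0.0137 0.0239] mean [-0.0045 -0.003   0.137 ]
0.1398 world [0.4884 0.3551 0.1398] tool mm [ -4.5  -4.7 132.7] sizes [0.0129 0.0237 0.0134 0.0234] mean [-0.0044 -0.0045  0.1327]
0.143 world [0.4864 0.3559 0.143 ] tool mm [ -4.4  -5.9 129. ] sizes [0.0127 0.0233 0.0132 0.0231] mean [-0.0043 -0.0057  0.129 ]
[0.4556 0.3835 0.008 ]
[0.5702 0.4091 0.008 ]
[0.4718 0.3171 0.008 ]
```

Request:
send_rows:
  increments:
    - {"x":-2,"y":-2,"z":10,"ax":0,"ay":0,"az":0,"fingers":55}
    - {"x":-4,"y":-4,"z":25,"ax":0,"ay":0,"az":0,"fingers":55}
    - {"x":-4.5,"y":-4,"z":45,"ax":0,"ay":0,"az":0,"fingers":55}
    - {"x":-4.5,"y":-4,"z":65,"ax":0,"ay":0,"az":0,"fingers":55}
    - {"x":-4.5,"y":-4,"z":80,"ax":0,"ay":0,"az":0,"fingers":55}

```text
time: 9.87
ee_pos: [0.4637, 0.3481, 0.1839]
tcp_rot: [0.959, 0.115, 0.256, -0.031]
force: [0.6, 0.4, -1.3]
width: 0.0502
```

Request:
send_rows:
  increments:
    - {"x":0,"y":0,"z":10,"ax":0,"ay":0,"az":0,"fingers":55}
    - {"x":0,"y":0,"z":20,"ax":0,"ay":0,"az":0,"fingers":55}
    - {"x":0,"y":0,"z":20,"ax":0,"ay":0,"az":0,"fingers":55}
    - {"x":0,"y":0,"z":20,"ax":0,"ay":0,"az":0,"fingers":55}

```text
time: 10.2
ee_pos: [0.4725, 0.3515, 0.1681]
tcp_rot: [0.959, 0.116, 0.257, -0.032]
force: [0.1, 0.6, 0.1]
width: 0.0504
```

```bash
python3 - <<'E'
from h import *
from cell import robot
for i in range(2):robot.read_camera("side")
s=robot.get_state();c=robot.read_camera("side");w=robot.read_camera("wrist")
R=Ro.from_quat(s["tcp_rot"]).as_matrix();print(s["ee_pos"],s["width"],s["force"],"grasp",s["ee_pos"]+R[:,2]*.06, "top est in tool",R.T@(np.array([.4889,.3549,.139])-s["ee_pos"]))
A=cv2.resize(c["color"][100:200,230:330],(500,500),interpolation=cv2.INTER_CUBIC)
B=cv2.resize(w["color"][230:430,220:340],(300,500),interpolation=cv2.INTER_CUBIC)
cv2.imwrite("pics/g.png",np.hstack([A,B])[:,:,::-1])
E
```

```text
[0.47227574 0.35192869 0.16904784] 0.050409342768559635 [ 0.21747802 -0.35355087  0.26529677] grasp [0.50144215 0.35924563 0.11712691] top est in tool [-0.00047502  0.00116521  0.03444537]
```

View pics/g.png

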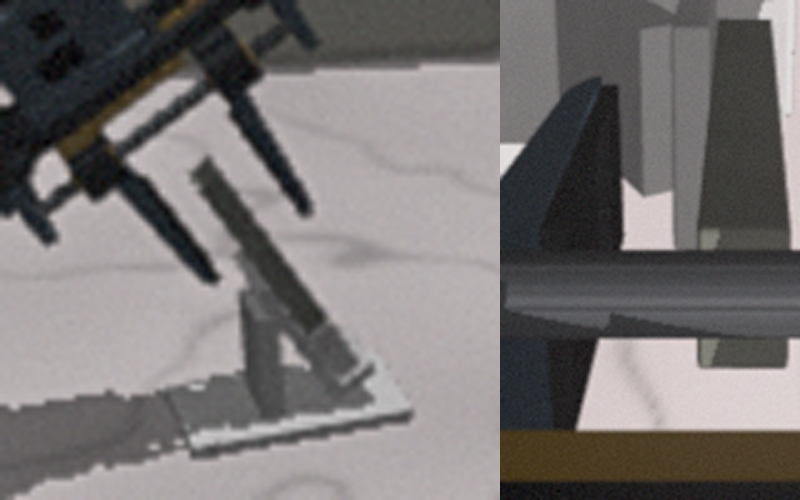

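Side view: fingers straddle the stone parallel and centred. The plate's top is close to the left fingertip (210,280), so I back off 6 mm before closing.

Request:
send_rows:
  increments:
    - {"x":0,"y":1,"z":-6,"ax":0,"ay":0,"az":0,"fingers":55}
    - {"x":0,"y":1,"z":-6,"ax":0,"ay":0,"az":0,"fingers":35}
    - {"x":0,"y":1,"z":-6,"ax":0,"ay":0,"az":0,"fingers":25}
    - {"x":0,"y":1,"z":-6,"ax":0,"ay":0,"az":0,"fingers":18}
    - {"x":0,"y":1,"z":-6,"ax":0,"ay":0,"az":0,"fingers":8}
  newtons: 20

```text
time: 10.82
ee_pos: [0.4694, 0.3502, 0.1737]
tcp_rot: [0.959, 0.117, 0.257, -0.032]
force: [0.4, -0.8, 0.1]
width: 0.0264
```

Request:
send_rows:
  increments:
    - {"x":0,"y":0,"z":0,"ax":0,"ay":0,"az":0,"fingers":5}
    - {"x":0,"y":0,"z":0,"ax":0,"ay":0,"az":0,"fingers":5}
    - {"x":0,"y":0,"z":0,"ax":0,"ay":0,"az":0,"fingers":5}
    - {"x":0,"y":0,"z":0,"ax":0,"ay":0,"az":0,"fingers":5}

```text
time: 11.15
ee_pos: [0.4694, 0.3502, 0.1735]
tcp_rot: [0.959, 0.117, 0.257, -0.032]
force: [-0.7, 0.4, -0.3]
width: 0.0136
```

Request:
send_rows:
  increments:
    - {"x":0,"y":0,"z":0,"ax":0,"ay":0,"az":0,"fingers":0}
    - {"x":0,"y":0,"z":-8,"ax":0,"ay":0,"az":0,"fingers":0}
    - {"x":0,"y":0,"z":-20,"ax":0,"ay":0,"az":0,"fingers":0}
    - {"x":0,"y":0,"z":-35,"ax":0,"ay":0,"az":0,"fingers":0}
    - {"x":0,"y":0,"z":-55,"ax":0,"ay":0,"az":0,"fingers":0}
  newtons: 30

```text
time: 11.57
ee_pos: [0.442, 0.3432, 0.2215]
tcp_rot: [0.959, 0.117, 0.256, -0.032]
force: [0.5, 1.3, -1.8]
width: 0.0137
```

Request:
send_rows:
  increments:
    - {"x":0,"y":0,"z":-20,"ax":0,"ay":0,"az":0,"fingers":0}
    - {"x":0,"y":0,"z":-40,"ax":0,"ay":0,"az":0,"fingers":0}
    - {"x":0,"y":0,"z":-55,"ax":0,"ay":0,"az":0,"fingers":0}
    - {"x":0,"y":0,"z":-65,"ax":0,"ay":0,"az":0,"fingers":0}
    - {"x":0,"y":0,"z":-65,"ax":0,"ay":0,"az":0,"fingers":0}

```text
time: 11.98
ee_pos: [0.4105, 0.3358, 0.2801]
tcp_rot: [0.958, 0.117, 0.258, -0.033]
force: [0.6, 0.6, -1.0]
width: 0.0142
```

```bash
python3 - <<'E'
from h import *
from cell import robot
for i in range(3):robot.read_camera("wrist")
s=robot.get_state();print(s["ee_pos"],s["width"],s["force"])
plan([.528,.034,.31],Rtool(.2),vmax=30)
E
```

```text
[0.41092885 0.33536869 0.27689466] 0.014007141716511738 [ 0.93420366 -1.28273675 -2.7414242 ]
call
{'x': 4.8, 'y': 29.1, 'z': -0.8, 'ax': -0.1, 'ay': -2.7, 'az': 0.2}
{'x': 9.6, 'y': 58.3, 'z': -1.5, 'ax': -0.1, 'ay': -5.4, 'az': 0.4}
{'x': 14.3, 'y': 87.4, 'z': -2.3, 'ax': -0.2, 'ay': -8.2, 'az': 0.6}
{'x': 19.1, 'y': 116.6, 'z': -3.0, 'ax': -0.3, 'ay': -10.9, 'az': 0.9}
{'x': 23.9, 'y': 145.7, 'z': -3.8, 'ax': -0.3, 'ay': -13.6, 'az': 1.1}
call
{'x': 5.0, 'y': 29.1, 'z': -1.8, 'ax': -0.1, 'ay': -2.7, 'az': 0.2}
{'x': 10.0, 'y': 58.1, 'z': -3.5, 'ax': -0.1, 'ay': -5.4, 'az': 0.4}
{'x': 15.1, 'y': 87.2, 'z': -5.3, 'ax': -0.2, 'ay': -8.2, 'az': 0.6}
{'x': 20.1, 'y': 116.2, 'z': -7.1, 'ax': -0.3, 'ay': -10.9, 'az': 0.9}
{'x': 25.1, 'y': 145.3, 'z': -8.8, 'ax': -0.3, 'ay': -13.6, 'az': 1.1}
call
{'x': 5.0, 'y': 29.0, 'z': -2.8, 'ax': -0.1, 'ay': -2.7, 'az': 0.2}
```

Request:
send_rows:
  increments:
    - {"x":3,"y":20,"z":-5,"ax":0,"ay":-2.5,"az":0,"fingers":0}
    - {"x":8,"y":50,"z":-8,"ax":0,"ay":-5,"az":0.4,"fingers":0}
    - {"x":14,"y":85,"z":-8,"ax":0,"ay":-8,"az":0.6,"fingers":0}
    - {"x":19,"y":116,"z":-8,"ax":0,"ay":-11,"az":1,"fingers":0}
    - {"x":24,"y":146,"z":-8,"ax":0,"ay":-13.6,"az":1,"fingers":0}

```text
time: 12.55
ee_pos: [0.463, 0.1963, 0.2953]
tcp_rot: [0.984, 0.111, 0.139, -0.02]
force: [0.5, 0.2, -1.6]
width: 0.0139
```

Request:
send_rows:
  increments:
    - {"x":5,"y":29,"z":-2,"ax":0,"ay":-2.7,"az":0,"fingers":0}
    - {"x":10,"y":58,"z":-4,"ax":0,"ay":-5.4,"az":0.4,"fingers":0}
    - {"x":15,"y":87,"z":-5,"ax":0,"ay":-8,"az":0.6,"fingers":0}
    - {"x":20,"y":110,"z":-7,"ax":0,"ay":-11,"az":1,"fingers":0}
    - {"x":25,"y":130,"z":-9,"ax":0,"ay":-13.6,"az":1,"fingers":0}

```text
time: 12.97
ee_pos: [0.5133, 0.0737, 0.3096]
tcp_rot: [0.994, 0.103, 0.021, -0.008]
force: [1.0, 0.4, -0.3]
width: 0.0141
```

```bash
python3 - <<'E'
from h import *
from cell import robot
for i in range(3):robot.read_camera("wrist")
s=robot.get_state();print(s["ee_pos"],s["width"],s["force"])
plan([.528,.034,.31],Rtool(.2),vmax=20)
E
```

```text
[0.51384766 0.07459908 0.30931425] 0.013747816634421093 [-1.47130789 -0.02399783 -0.93959238]
call
{'x': 1.9, 'y': 14.2, 'z': -0.3, 'ax': -0.2, 'ay': -0.9, 'az': 0.1}
{'x': 3.7, 'y': 28.4, 'z': -0.6, 'ax': -0.4, 'ay': -1.8, 'az': 0.2}
{'x': 5.6, 'y': 42.6, 'z': -0.9, 'ax': -0.7, 'ay': -2.7, 'az': 0.3}
```

Request:
send_rows:
  increments:
    - {"x":2,"y":14,"z":0,"ax":0,"ay":-1,"az":0,"fingers":0}
    - {"x":4,"y":28,"z":0,"ax":-0.4,"ay":-2,"az":0,"fingers":0}
    - {"x":5,"y":39,"z":-1,"ax":-0.7,"ay":-2.7,"az":0.3,"fingers":0}
    - {"x":5.6,"y":42.6,"z":-1,"ax":-0.7,"ay":-2.7,"az":0.3,"fingers":0}
    - {"x":5.6,"y":42.6,"z":-1,"ax":-0.7,"ay":-2.7,"az":0.3,"fingers":0}

```text
time: 13.53
ee_pos: [0.5271, 0.0349, 0.3112]
tcp_rot: [0.995, 0.101, 0.001, 0.0]
force: [0.5, 0.4, -1.3]
width: 0.0142
```

```bash
python3 - <<'E'
from h import *
from cell import robot
for i in range(5):robot.read_camera("wrist")
s=robot.get_state();c=robot.read_camera("wrist");print(s["ee_pos"],Ro.from_quat(s["tcp_rot"]).as_matrix().round(4).tolist(),s["width"],s["force"])
a=robot.read_camera("scene");b=robot.read_camera("side")
pickle.dump((s,c,a,b),open("d5.pkl","wb"))
x,y=proj(a,[.528,.034,.11]).astype(int);A=cv2.resize(a["color"][y-50:y+50,x-40:x+40],None,fx=3,fy=3,interpolation=cv2.INTER_CUBIC);print("a off",x-40,y-50)
x,y=proj(b,[.528,.034,.11]).astype(int);B=cv2.resize(b["color"][y-50:y+50,x-40:x+40],None,fx=3,fy=3,interpolation=cv2.INTER_CUBIC);print("b off",x-40,y-50)
W=cv2.resize(c["color"][120:340,220:440],(300,300),interpolation=cv2.INTER_CUBIC)
cv2.imwrite("pics/hov.png",np.hstack([A,B,W])[:,:,::-1])
E
```

```text
[0.52658794 0.03582443 0.31162985] [[0.9792, 0.2027, 0.002], [0.2027, -0.9792, -0.0001], [0.0019, 0.0005, -1.0]] 0.014351297901833265 [-0.60321354 -0.77295271 -0.68256251]
a off 291 181
b off 252 163
```

View pics/hov.png

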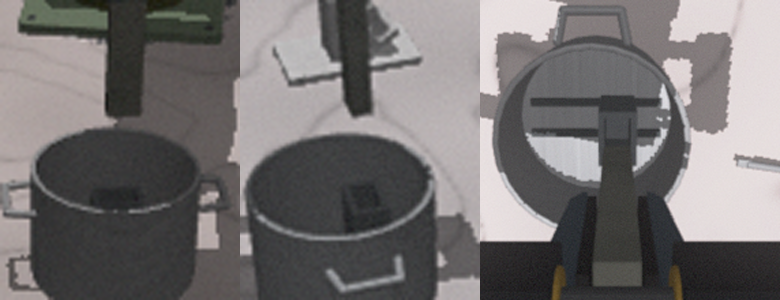

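```bash
python3 - <<'E'
from h import *
s,c,a,b=pickle.load(open("d5.pkl","rb"))
X,e=tri(a,(291+124/3,181+114/3),b,(252+117/3,163+113/3));print("foot tri",X,e)
R=Ro.from_quat(s["tcp_rot"]).as_matrix();print("in tool",R.T@(X-s["ee_pos"]))
g=cv2.GaussianBlur(c["color"],(0,0),1).astype(int)
for r in(216,219,222,225,228,232,236,240,246,252,258): print(r,g[r,300:345:2].sum(1).tolist() if 0 else [ "%d/%d"%(v[0],v[2]) for v in g[r,302:342:2]])
for n,cc in(("scene",a),("side",b)):
    p=[proj(cc,[.5275,.0355,z]) for z in(.14,.18)];print(n,"vertical slope",(p[1]-p[0])[0]/(p[1]-p[0])[1])
    o=(291,181) if n=="scene" else (252,163); u,v=(p[0]).astype(int)
    gg=cv2.GaussianBlur(cc["color"],(0,0),.7).astype(int).sum(2)
    for r in range(v-24,v,5):
        d=np.diff(gg[r,u-14:u+15]);print(r,u-13.5+np.argmin(d[:14]),u-13.5+14+np.argmax(d[14:]),d.min(),d.max())
E
```

```text
foot tri [0.5261209  0.03485305 0.13926057] 0.0016409080965066219
in tool [-0.00098438  0.00076182  0.17236816]
216 ['54/56', '54/57', '64/67', '73/78', '69/73', '68/71', '76/80', '77/81', '76/80', '76/79', '74/78', '76/80', '75/80', '67/70', '64/67', '74/79', '70/74', '59/62', '56/59', '57/58']
219 ['63/65', '64/65', '69/72', '75/80', '72/75', '69/71', '76/79', '77/81', '76/80', '76/80', '76/80', '76/80', '75/80', '67/70', '64/66', '74/79', '72/75', '64/67', '62/64', '63/64']
222 ['119/121', '108/111', '93/96', '76/80', '69/72', '58/61', '58/61', '59/62', '59/62', '59/62', '60/63', '61/64', '61/64', '58/59', '64/67', '75/79', '83/86', '97/99', '101/103', '102/104']
225 ['197/202', '186/190', '144/148', '82/87', '69/73', '56/59', '54/56', '55/57', '54/57', '55/57', '55/57', '56/58', '56/58', '55/56', '63/66', '75/79', '90/94', '111/113', '107/109', '111/112']
228 ['202/207', '200/204', '154/158', '81/86', '68/70', '61/59', '60/58', '60/57', '61/58', '62/59', '62/60', '61/59', '61/58', '60/58', '67/68', '78/82', '125/130', '182/187', '184/188', '188/192']
232 ['199/204', '197/202', '1
[... 769 characters left out ...]
2 ['141/145', '157/161', '156/159', '115/116', '67/64', '63/60', '65/61', '63/60', '64/61', '63/60', '62/59', '62/59', '62/59', '62/58', '62/59', '64/63', '70/70', '69/71', '69/70', '70/70']
258 ['79/81', '80/82', '79/80', '66/65', '62/59', '63/59', '63/59', '64/60', '64/61', '63/59', '63/60', '63/59', '64/60', '64/60', '63/60', '65/63', '69/68', '69/71', '69/70', '69/70']
scene vertical slope -0.035586546774938985
195 326.5 339.5 -125 28
200 325.5 338.5 -155 60
205 325.5 338.5 -174 62
210 325.5 338.5 -180 50
215 325.5 337.5 -205 61
side vertical slope 0.06513665486018845
175 278.5 303.5 -185 86
180 280.5 304.5 -157 78
185 285.5 294.5 -189 68
190 285.5 295.5 -192 176
195 286.5 295.5 -144 151
```

Request:
send_rows:
  increments:
    - {"x":0,"y":1,"z":12,"ax":0,"ay":-0.1,"az":0,"fingers":0}
    - {"x":0,"y":1,"z":27,"ax":0,"ay":-0.1,"az":0,"fingers":0}
    - {"x":0,"y":1,"z":42,"ax":0,"ay":-0.1,"az":0,"fingers":0}
    - {"x":0,"y":1,"z":51,"ax":0,"ay":-0.1,"az":0,"fingers":0}
    - {"x":0,"y":1,"z":55,"ax":0,"ay":-0.1,"az":0,"fingers":0}

```text
time: 14.35
ee_pos: [0.5265, 0.0345, 0.2552]
tcp_rot: [0.995, 0.102, -0.001, 0.0]
force: [0.1, 0.2, -1.0]
width: 0.0138
```

Request:
send_rows:
  increments:
    - {"x":0,"y":0,"z":1,"ax":0,"ay":0,"az":0,"fingers":0}
    - {"x":0,"y":0,"z":2,"ax":0,"ay":0,"az":0,"fingers":0}
    - {"x":0,"y":0,"z":3,"ax":0,"ay":0,"az":0,"fingers":0}
    - {"x":0,"y":0,"z":4,"ax":0,"ay":0,"az":0,"fingers":0}

```text
time: 14.68
ee_pos: [0.5276, 0.0344, 0.2533]
tcp_rot: [0.995, 0.102, 0.001, 0.0]
force: [0.4, 0.3, -1.5]
width: 0.0139
```

```bash
python3 - <<'E'
from h import *
from cell import robot
for i in range(2):robot.read_camera("wrist")
s=robot.get_state();c=robot.read_camera("wrist");b=robot.read_camera("side");pickle.dump((s,c,b),open("d6.pkl","wb"))
print(s["ee_pos"],s["width"],s["force"],s["torque"])
g=cv2.GaussianBlur(c["color"],(0,0),.8).astype(int)
for r in(205,212,216,220,224,228,232,240): print(r,["%d/%d"%(v[0],v[2]) for v in g[r,302:342:2]])
E
```

```text
[0.52731397 0.03437956 0.25289213] 0.013835717382078994 [-0.47266919 -0.2425322  -0.85362598] [-0.08596421  0.02610579  0.02045384]
205 ['54/57', '55/58', '53/56', '54/57', '54/57', '55/58', '54/58', '55/57', '54/58', '54/59', '53/56', '53/55', '55/58', '56/58', '55/59', '54/58', '55/58', '56/59', '56/58', '56/59']
212 ['105/108', '77/80', '55/58', '53/57', '54/58', '55/59', '54/57', '53/57', '55/58', '53/56', '54/57', '53/56', '54/57', '54/57', '54/58', '55/57', '55/57', '63/64', '99/101', '108/111']
216 ['104/106', '79/83', '71/76', '71/75', '74/78', '73/77', '72/77', '71/74', '71/74', '71/74', '70/75', '70/75', '71/75', '73/76', '71/75', '71/76', '72/77', '72/77', '93/96', '108/110']
220 ['104/106', '81/86', '75/80', '74/79', '72/77', '75/80', '77/82', '76/80', '77/83', '77/81', '77/81', '77/80', '77/82', '76/82', '71/76', '73/77', '77/82', '79/83', '96/99', '106/109']
224 ['104/107', '84/88', '77/82', '70/74', '60/64', '74/78', '75/81', '77/79', '77/81', '76/80', '77/81', '78/82', '76/80', '79/82', '63/66', '63/66', '77/81', '79/83', '96/99', '109/110']
228 ['57/60', '73/78', '75/80', '69/74', '58/59', '63/61', '64/63', '65/62', '65/61', '65/63', '63/61', '64/63', '64/62', '63/61', '57/57', '62/66', '77/82', '76/81', '65/68', '58/59']
232 ['58/61', '73/77', '77/82', '70/75', '57/57', '60/58', '59/56', '59/57', '59/57', '61/57', '62/58', '61/58', '61/57', '60/57', '57/56', '64/67', '75/80', '75/79', '63/66', '56/59']
240 ['104/107', '81/86', '74/79', '69/73', '58/57', '58/55', '59/56', '59/56', '60/56', '59/57', '59/55', '59/56', '59/56', '59/56', '59/57', '65/68', '76/80', '81/85', '98/101', '107/109']
```

In the numeric wrist view the stone and case are aligned in x (320.7 px against 320.6). In y the stone needs about 1.3 mm along −tool y. I'll shift it, then feel downward.

Request:
send_rows:
  increments:
    - {"x":0,"y":-0.7,"z":0,"ax":0,"ay":0,"az":0,"fingers":0}
    - {"x":0,"y":-1.3,"z":1,"ax":0,"ay":0,"az":0,"fingers":0}
    - {"x":0,"y":-1.3,"z":3,"ax":0,"ay":0,"az":0,"fingers":0}
    - {"x":0,"y":-1.3,"z":5,"ax":0,"ay":0,"az":0,"fingers":0}
    - {"x":0,"y":-1.3,"z":5,"ax":0,"ay":0,"az":0,"fingers":0}

```text
time: 15.3
ee_pos: [0.5266, 0.0356, 0.247]
tcp_rot: [0.995, 0.102, -0.001, 0.0]
force: [0.4, -0.7, -1.2]
width: 0.0137
```

Request:
send_rows:
  increments:
    - {"x":0,"y":0,"z":1,"ax":0,"ay":0,"az":0,"fingers":0}
    - {"x":0,"y":0,"z":2,"ax":0,"ay":0,"az":0,"fingers":0}
    - {"x":0,"y":0,"z":3,"ax":0,"ay":0,"az":0,"fingers":0}
    - {"x":0,"y":0,"z":3,"ax":0,"ay":0,"az":0,"fingers":0}

```text
time: 15.63
ee_pos: [0.5268, 0.0356, 0.2443]
tcp_rot: [0.995, 0.102, -0.0, 0.0]
force: [0.3, -0.0, -0.9]
width: 0.0142
```

Request:
send_rows:
  increments:
    - {"x":0,"y":0,"z":1,"ax":0,"ay":0,"az":0,"fingers":0}
    - {"x":0,"y":0,"z":2,"ax":0,"ay":0,"az":0,"fingers":0}
    - {"x":0,"y":0,"z":3,"ax":0,"ay":0,"az":0,"fingers":0}
    - {"x":0,"y":0,"z":4,"ax":0,"ay":0,"az":0,"fingers":0}

```text
time: 15.97
ee_pos: [0.5269, 0.0356, 0.2404]
tcp_rot: [0.995, 0.102, 0.0, 0.0]
force: [0.2, 0.1, -2.4]
width: 0.0135
```

Request:
send_rows:
  increments:
    - {"x":0,"y":0,"z":1,"ax":0,"ay":0,"az":0,"fingers":0}
    - {"x":0,"y":0,"z":2,"ax":0,"ay":0,"az":0,"fingers":0}
    - {"x":0,"y":0,"z":3,"ax":0,"ay":0,"az":0,"fingers":0}
    - {"x":0,"y":0,"z":4,"ax":0,"ay":0,"az":0,"fingers":0}

```text
time: 16.3
ee_pos: [0.5269, 0.0356, 0.2365]
tcp_rot: [0.995, 0.102, 0.0, 0.0]
force: [-0.7, 0.2, -0.6]
width: 0.014
```

Request:
send_rows:
  increments:
    - {"x":0,"y":0,"z":2,"ax":0,"ay":0,"az":0,"fingers":0}
    - {"x":0,"y":0,"z":4,"ax":0,"ay":0,"az":0,"fingers":0}
    - {"x":0,"y":0,"z":6,"ax":0,"ay":0,"az":0,"fingers":0}
    - {"x":0,"y":0,"z":8,"ax":0,"ay":0,"az":0,"fingers":0}
    - {"x":0,"y":0,"z":10,"ax":0,"ay":0,"az":0,"fingers":0}

```text
time: 16.72
ee_pos: [0.5269, 0.0356, 0.2263]
tcp_rot: [0.995, 0.102, -0.0, 0.0]
force: [-0.3, -0.0, -1.1]
width: 0.0137
```

Request:
send_rows:
  increments:
    - {"x":0,"y":0,"z":2,"ax":0,"ay":0,"az":0,"fingers":0}
    - {"x":0,"y":0,"z":4,"ax":0,"ay":0,"az":0,"fingers":0}
    - {"x":0,"y":0,"z":6,"ax":0,"ay":0,"az":0,"fingers":0}
    - {"x":0,"y":0,"z":8,"ax":0,"ay":0,"az":0,"fingers":0}
    - {"x":0,"y":0,"z":10,"ax":0,"ay":0,"az":0,"fingers":0}

```text
time: 17.13
ee_pos: [0.5269, 0.0356, 0.2163]
tcp_rot: [0.995, 0.102, 0.0, 0.0]
force: [0.4, -0.7, -1.4]
width: 0.0141
```

Request:
send_rows:
  increments:
    - {"x":0,"y":0,"z":2,"ax":0,"ay":0,"az":0,"fingers":0}
    - {"x":0,"y":0,"z":4,"ax":0,"ay":0,"az":0,"fingers":0}
    - {"x":0,"y":0,"z":6,"ax":0,"ay":0,"az":0,"fingers":0}
    - {"x":0,"y":0,"z":8,"ax":0,"ay":0,"az":0,"fingers":0}
    - {"x":0,"y":0,"z":10,"ax":0,"ay":0,"az":0,"fingers":0}

```text
time: 17.55
ee_pos: [0.5269, 0.0356, 0.2064]
tcp_rot: [0.995, 0.102, 0.0, 0.0]
force: [-0.3, -0.6, -0.8]
width: 0.0137
```

Request:
send_rows:
  increments:
    - {"x":0,"y":0,"z":2,"ax":0,"ay":0,"az":0,"fingers":0}
    - {"x":0,"y":0,"z":4,"ax":0,"ay":0,"az":0,"fingers":0}
    - {"x":0,"y":0,"z":6,"ax":0,"ay":0,"az":0,"fingers":0}
    - {"x":0,"y":0,"z":8,"ax":0,"ay":0,"az":0,"fingers":0}

```text
time: 17.88
ee_pos: [0.5269, 0.0356, 0.1983]
tcp_rot: [0.995, 0.102, 0.0, 0.0]
force: [0.3, -0.1, -1.9]
width: 0.014
```

Now slowly to the floor (expected near TCP z ≈ 0.189).

Request:
send_rows:
  increments:
    - {"x":0,"y":0,"z":1,"ax":0,"ay":0,"az":0,"fingers":0}
    - {"x":0,"y":0,"z":2,"ax":0,"ay":0,"az":0,"fingers":0}
    - {"x":0,"y":0,"z":3,"ax":0,"ay":0,"az":0,"fingers":0}
    - {"x":0,"y":0,"z":4,"ax":0,"ay":0,"az":0,"fingers":0}
    - {"x":0,"y":0,"z":5,"ax":0,"ay":0,"az":0,"fingers":0}

```text
time: 18.3
ee_pos: [0.527, 0.0356, 0.1935]
tcp_rot: [0.995, 0.102, 0.0, 0.0]
force: [-0.2, -0.1, -1.1]
width: 0.0139
```

Request:
send_rows:
  increments:
    - {"x":0,"y":0,"z":1,"ax":0,"ay":0,"az":0,"fingers":0}
    - {"x":0,"y":0,"z":2,"ax":0,"ay":0,"az":0,"fingers":0}
    - {"x":0,"y":0,"z":2,"ax":0,"ay":0,"az":0,"fingers":0}

```text
time: 18.55
ee_pos: [0.5268, 0.0356, 0.1913]
tcp_rot: [0.995, 0.102, -0.0, 0.0]
force: [0.5, -0.2, -1.3]
width: 0.0139
```

Request:
send_rows:
  increments:
    - {"x":0,"y":0,"z":1,"ax":0,"ay":0,"az":0,"fingers":0}
    - {"x":0,"y":0,"z":2,"ax":0,"ay":0,"az":0,"fingers":0}
    - {"x":0,"y":0,"z":2,"ax":0,"ay":0,"az":0,"fingers":0}

```text
time: 18.8
ee_pos: [0.5268, 0.0356, 0.1893]
tcp_rot: [0.995, 0.102, -0.0, 0.0]
force: [0.3, 0.5, -1.1]
width: 0.0141
```

Request:
send_rows:
  increments:
    - {"x":0,"y":0,"z":1,"ax":0,"ay":0,"az":0,"fingers":0}
    - {"x":0,"y":0,"z":1,"ax":0,"ay":0,"az":0,"fingers":0}
    - {"x":0,"y":0,"z":1,"ax":0,"ay":0,"az":0,"fingers":0}

```text
time: 19.05
ee_pos: [0.5269, 0.0356, 0.1885]
tcp_rot: [0.995, 0.102, -0.0, 0.0]
force: [-1.2, -0.2, -0.9]
width: 0.0145
```

Request:
send_rows:
  increments:
    - {"x":0,"y":0,"z":1,"ax":0,"ay":0,"az":0,"fingers":0}
    - {"x":0,"y":0,"z":1,"ax":0,"ay":0,"az":0,"fingers":0}
    - {"x":0,"y":0,"z":1,"ax":0,"ay":0,"az":0,"fingers":0}

```text
time: 19.3
ee_pos: [0.5269, 0.0356, 0.1875]
tcp_rot: [0.995, 0.102, -0.0, 0.0]
force: [0.3, 0.3, -0.4]
width: 0.0138
```

Request:
send_rows:
  increments:
    - {"x":0,"y":0,"z":1,"ax":0,"ay":0,"az":0,"fingers":0}
    - {"x":0,"y":0,"z":1,"ax":0,"ay":0,"az":0,"fingers":0}
    - {"x":0,"y":0,"z":1,"ax":0,"ay":0,"az":0,"fingers":0}

```text
time: 19.55
ee_pos: [0.527, 0.0356, 0.1866]
tcp_rot: [0.995, 0.102, 0.0, 0.0]
force: [0.1, -0.3, -0.8]
width: 0.0137
```

Request:
send_rows:
  increments:
    - {"x":0,"y":0,"z":1,"ax":0,"ay":0,"az":0,"fingers":0}
    - {"x":0,"y":0,"z":1.5,"ax":0,"ay":0,"az":0,"fingers":0}
    - {"x":0,"y":0,"z":1.5,"ax":0,"ay":0,"az":0,"fingers":0}

```text
time: 19.8
ee_pos: [0.527, 0.0356, 0.1864]
tcp_rot: [0.995, 0.102, 0.0, 0.0]
force: [-2.1, -0.1, 8.4]
width: 0.0142
```

Request:
send_rows:
  increments:
    - {"x":0,"y":0,"z":1,"ax":0,"ay":0,"az":0,"fingers":0}
    - {"x":0,"y":0,"z":1.5,"ax":0,"ay":0,"az":0,"fingers":0}
    - {"x":0,"y":0,"z":1.5,"ax":0,"ay":0,"az":0,"fingers":0}

```text
time: 20.05
ee_pos: [0.527, 0.0355, 0.1863]
tcp_rot: [0.995, 0.102, 0.001, 0.0]
force: [-4.5, -0.4, 17.4]
width: 0.0138
```

Firm stop at TCP z = 0.1863, as predicted for the case floor. Relieving the load, then releasing.

Request:
send_rows:
  increments:
    - {"x":0,"y":0,"z":-2,"ax":0,"ay":0,"az":0,"fingers":0}
    - {"x":0,"y":0,"z":-2.5,"ax":0,"ay":0,"az":0,"fingers":0}
    - {"x":0,"y":0,"z":-2.5,"ax":0,"ay":0,"az":0,"fingers":30}
    - {"x":0,"y":0,"z":-2.5,"ax":0,"ay":0,"az":0,"fingers":45}
    - {"x":0,"y":0,"z":-2.5,"ax":0,"ay":0,"az":0,"fingers":45}

```text
time: 20.47
ee_pos: [0.5269, 0.0356, 0.1857]
tcp_rot: [0.995, 0.102, -0.0, 0.0]
force: [0.0, -0.3, -0.1]
width: 0.0312
```

Request:
send_rows:
  increments:
    - {"x":0,"y":0,"z":0,"ax":0,"ay":0,"az":0,"fingers":50}
    - {"x":0,"y":0,"z":0,"ax":0,"ay":0,"az":0,"fingers":50}
    - {"x":0,"y":0,"z":-15,"ax":0,"ay":0,"az":0,"fingers":50}
    - {"x":0,"y":0,"z":-45,"ax":0,"ay":0,"az":0,"fingers":50}
    - {"x":0,"y":0,"z":-80,"ax":0,"ay":0,"az":0,"fingers":50}

```text
time: 20.88
ee_pos: [0.5258, 0.0356, 0.265]
tcp_rot: [0.995, 0.102, -0.003, 0.0]
force: [1.3, -0.2, -1.0]
width: 0.0456
```

Request:
send_rows:
  increments:
    - {"x":0,"y":0,"z":-30,"ax":0,"ay":0,"az":0,"fingers":60}
    - {"x":-20,"y":0,"z":-60,"ax":0,"ay":0,"az":0,"fingers":60}
    - {"x":-50,"y":-20,"z":-80,"ax":0,"ay":0,"az":0,"fingers":60}
    - {"x":-80,"y":-40,"z":-90,"ax":0,"ay":0,"az":0,"fingers":60}
    - {"x":-100,"y":-50,"z":-90,"ax":0,"ay":0,"az":0,"fingers":60}

```text
time: 21.3
ee_pos: [0.4173, 0.0653, 0.3585]
tcp_rot: [0.995, 0.102, 0.002, -0.0]
force: [-0.6, 0.2, -0.4]
width: 0.0546
```

```bash
python3 - <<'E'
from h import *
from cell import robot
for i in range(3):robot.read_camera("side")
s=robot.get_state();a=robot.read_camera("scene");b=robot.read_camera("side");pickle.dump((s,a,b),open("d7.pkl","wb"))
print(s["ee_pos"],s["width"],s["force"])
x,y=proj(a,[.528,.034,.11]).astype(int);print(x,y);A=cv2.resize(a["color"][y-50:y+50,x-65:x+65],(390,300),interpolation=cv2.INTER_CUBIC)
x,y=proj(b,[.528,.034,.11]).astype(int);print(x,y);B=cv2.resize(b["color"][y-50:y+50,x-65:x+65],(390,300),interpolation=cv2.INTER_CUBIC)
C=cv2.resize(a["color"][200:330,90:330],(390,211)); D=cv2.resize(b["color"][220:480,180:440],(211,211))
D=np.hstack([D,np.zeros((211,179,3),np.uint8)])
cv2.imwrite("pics/end.png",np.vstack([np.hstack([A,B]),np.hstack([C,D])])[:,:,::-1])
E
```

```text
[0.4177564  0.06475022 0.35663068] 0.05446435718957046 [-0.1534941   0.63725281 -0.14518433]
331 231
292 213
```

View pics/end.png

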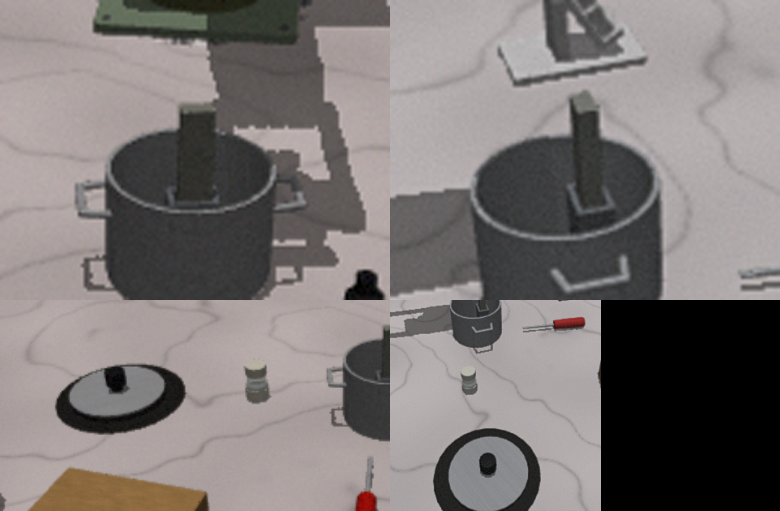

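The stone stands upright in the case. Its top face is at (197,107) in the scene crop and (583,100) in the side crop. The lid lies flat on the mat, and the jar, cup and screwdriver are in place. Checking the stone's top height numerically.

```bash
python3 - <<'E'
from h import *
from cell import robot
s,a,b=pickle.load(open("d7.pkl","rb"))
X,e=tri(a,(266+197/3,181+107/3),b,(227+193/3,163+100/3));print("top",X,e)
# knob on the mat (z ~ .035) 
ka=blob(a,(150,215,175,250),lambda im:im.max(2)<40) 
print("lid knob scene",onz(a,(90+116*240/390,200+79*240/390),.035))
# stone side edge slopes vs vertical
for n,c,l,r in(("scene",a,((178,110),(178,190)),((216,110),(216,185))),("side",b,((180,105),(191,195)),((209,100),(211,190)))):
    p=[proj(c,X-[0,0,z]) for z in(0,.06)];print(n,"vertical dx/dy",(p[1]-p[0])[0]/(p[1]-p[0])[1],"edges",[(q[1][0]-q[0][0])/(q[1][1]-q[0][1]) for q in(l,r)])
E
```

```text
top [0.52801365 0.03422918 0.14733517] 0.0016897869185180307
lid knob scene [ 0.52463994 -0.353272    0.035     ]
scene vertical dx/dy -0.03481079540238878 edges [0.0, 0.0]
side vertical dx/dy 0.06471657377694238 edges [0.12222222222222222, 0.022222222222222223]
```

```bash
python3 -c "
from cell import robot
print(robot.hand_in(), robot.get_state()['time'])"
```

```text
the job is handed in; nothing more can be done
the job is handed in; nothing more can be done
```

The job is handed in. The lid lies knob up on the mat, and the stone stands fully home in the case inside the pot. It took about 22 s of the 72 s, and no verdict was reported.

- **Lid:** I gripped it by the knob, lowered it until it touched the mat, then let go. The last picture shows it flat. The knob measured about 8 mm from the mat's centre, by a rough single-camera reading.
- **Stone:** The case stood about 16 mm along the pot's +x. I lined the stone up over it by the wrist camera, and it slid in without touching until it stopped on the floor at about 17 N. After release the stone's top measured z = 0.147 m, against 0.148 m expected when fully home.
- **Upright check:** The stone's edges in the two fixed views agreed with vertical only roughly (0.03–0.06 off in slope). That is within pixel error, and the case's clearance allows at most about 0.05 rad of tilt.
- **Estimates that disagreed:** Before insertion, my figures for how far the stone stuck out below the gripper ranged from about 159 to 172 mm. The stop on the floor put it at 168.5 mm. My readings of the pot's centre in y also differed by up to 7 mm, so I trusted the picture of stone and case together.
- **Bystanders:** In the last picture the jar, cup and screwdriver look where they were. I did not measure them again.

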